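# Lever the snapped-in cover off a battery pack and set it on the sloped rest

### The job

With the blue-handled pry tool, blade in the notch and over the steel bar, lever the snapped-in cover of the green battery pack up past its two clips, keeping the blade off the circuit board inside. Take the cover off without dropping it on the bench and set it right way up, flat and straight along the narrow sloped rest, its lower end against the red stop, and leave the pry tool lying flat on its mat. Do not disturb the other things on the bench.

Things in the scene. Friction and masses are not known exactly. Their poses are not given: they have to be found in the camera images.
- case: Dark green battery pack, fixed: 190 x 94 mm, 62 mm high (flat rim). Origin: on the bench, under the middle of the cover; z up; +x points to the pry end (orange corner pads), away from the robot. It spans x -90 to +100, y -47 to +47 mm. The middle of the pry end has a notch 22 mm wide with a steel bar across it.
- board: Green circuit board fixed in the case under the cover. Its frame is the case's frame: it covers x -58 to +30, y -20 to +20 mm, top at z = 28 mm. The blade must not press on it.
- cover: Mid-green snapped-in cover, loose, about 90 g: 130 (x) x 60 (y) x 14 mm. Origin: centre of its underside, z up, +x to the clipped edge (orange mark). Starts with its underside at z = 48 mm, axes along the case's. Two lips (10 mm wide, 4 thick, at the underside) stand out 4 mm from the +x edge at y = +-20.5. Once the edge is up, grip it across the 60 mm width near that edge.
- cover_edge (a point): Middle of the cover's lower clipped edge: 65 mm along +x from the cover's origin, on the underside. 48 mm above the bench while the cover is clipped in.
- pry_bar (a point): Top of the level steel bar across the notch, the fulcrum: 8 mm thick, along the case's y; axis at case x = 88, z = 50.5 mm, so this point is x 88, y 0, z 54.5. The notch (y -11 to +11 mm) runs from outside (sill x 92 to 100, 50 mm high) over the bar; between bar and cover edge (x = 65) and on under the cover it is open down to z = 6 mm.
- pry_tool: Pry tool, 180 mm long, loose, about 110 g, lying flat on the mat, blade roughly towards the robot. Blue handle 100 (x) x 24 (y) x 20 mm; straight flat steel blade, 12 mm wide, 3 mm thick, sticks out 80 mm midway up the handle. Origin: centre of the handle's underside, +x to the tip, z up. Handle x -50 to +50; blade x 50 to 130, z 8.5 to 11.5 mm. Same either way up.
- tool_tip (a point): The blade's tip: 130 mm along +x from the tool's origin, 10 mm above the underside.
- tool_mid (a point): Middle of the tool's length: 40 mm along +x from its origin, 10 mm above the underside.
- mat: Blue tool mat with a black edge, fixed, 240 (x) x 110 (y) x 3 mm. Origin: centre of its underside, on the bench.
- rest_rail: Aluminium rail of the sloped rest, fixed, tilted 30 degrees. Origin: middle of its sloped top, 90 mm above the bench; +x up the slope (roughly away from the robot), z square to it. Top 34 mm wide (y), x -66 to +60, 8 mm thick; at the low end a red stop, face at x = -66, 12 mm high. A cover against it has its origin at x -1, y 0, z 0 and overhangs 13 mm each side. Foot 140 x 90 mm.
- jar: Bystander: white-capped jar with a blue label, 64 mm wide, 100 mm high. Origin: centre of underside.
- cutters: Bystander: blue-handled side cutters lying flat, about 145 x 65 mm, 16 mm high. Origin: middle, on the bench.
- tape: Bystander: roll of dark green tape lying flat, 72 mm wide, 25 mm high. Origin: centre of underside.
- multimeter: Bystander: yellow multimeter lying flat, 140 x 75 x 38 mm. Origin: centre of underside.
- spare_pack: Bystander: small green battery pack with a yellow plug, 128 x 60 x 55 mm. Origin: centre of underside.
- cell_box: Bystander: clear open box, 100 x 70 x 30 mm. Origin: centre of underside.
- plug: Bystander: yellow power plug, 50 x 20 x 20 mm. Origin: centre of underside.
- well (a point): Middle of the well for the cover, at rim height (case x 0, y 0, z 62 mm). The well is 132 x 62 mm (1 mm clear all round), its ledges at z = 48 mm, so the clipped cover is flush with the rim.
- clip_left (a joint): Orange sprung clip at case y = +20.5 mm: round nose, radius 5 mm, axis at x = 71, z = 56.7 mm, overhanging a lip of the cover by 3 mm. Value: m pushed back along case +x (0 to 0.008; 0 at rest). Both clips together let go when the cover's edge is levered up with 10 to 20 N; past 9 mm of lift they snap in under the lips and prop the edge up about 12 mm.
- clip_right (a joint): The same clip at case y = -20.5 mm. With the edge propped on both clips the cover lies tilted by 5 to 6 degrees, its other end still in the well.

How it is judged:
By the outcome, as a careful person would: the job done as asked, in the order asked, and still so for the second after the job is handed in, with the robot touching nothing.
It also fails if it takes over 72 s, if anything falls off the work surface, if the arm or the gripper's body presses on something with over 40 N, if the wrist force passes 120 N, or if a joint passes its speed limit or range.

### The arm

A 6-joint arm with a two-finger parallel gripper is mounted at the origin on the work surface. World frame = base frame: x ahead of the robot, y to its left, z up, the work surface at z = 0. Lengths are in m, angles in degrees, forces in N, time in s.
With the tool pointing down it reaches from about 0.275 to 0.75 m from the base axis. Payload 10.2 kg.
Tool frame: the origin (TCP) lies between the finger pads; the fingertips stand 19 mm ahead of it and the grasp point (between the pads) is the TCP (manip.nose_length is the z of the fingertips in the tool frame, in m); z points along the fingers, y is the line along which they close (so a half turn about z gives the same grasp; the last joint's range is limited). The gripper opens to 85 mm and grips with 20 to 120 N. Pads are 22 mm wide; open, the fingers measure 114 mm over their backs; the gripper's body (76 mm by 85 mm) begins 54 mm behind the grasp point. The pads swing forward as they close: fully open they stand 13 mm farther back than shut.
Start: joints at [-83.045, 17.928, 85.812, -0, 76.261, -12.8], TCP at [0.177, -0.494, 0.25] pointing down, gripper open.
Joint ranges: [-168.41, 168.41], [-55.51, 124.54], [10.69, 146.95], [-70.63, 250.63], [1, 178], [-165.06, 165.06]. Speed limits (degrees/s): [136.94, 136.94, 172.46, 180, 180, 180].

### API

Orientations are given as [roll, pitch, yaw] about the fixed x, y, z axes, in that order (R = Rz(yaw) Ry(pitch) Rx(roll)).
In Python, from workcell import manip, vision gives the robot as it stands.
- The arm moves only by the tool servo_tool, never from a script. Its argument "steps" is a list that holds one entry, the list of rows, each a list of 7 numbers: the shift along the tool's x, y, z in mm, then the turn, a rotation vector about the tool's x, y, z in rad, then the opening, from 0 (shut) to 1 (fully open). A call has 1 to 5 rows; each row shifts and turns the commanded pose from where the row before left it, along the tool's axes as they then stand; what a row does not reach is not made up. A row lasts 1/8 s, in which the tool goes at most 62.5 mm and 10.7 degrees, less where a joint would pass 70% of its speed; a pose out of reach is approached as far as the arm can. A call is refused whole if a number of a shift passes 62.5 or a number of a turn 0.188, either way. A call with a gripper value outside its range is refused whole. The fingers move at their own pace and stop on an object; "grip_force" is the grip in N (left out, the last holds). Time passes only in rows, so rows that do not move let the fingers close. It gives the time, the measured TCP pose, the force, the opening and the grip force at its end, in the units of the state.
- manip.get_state(): the state, without advancing time (a new reading comes with each control period).
- vision.capture(name): name is "side" or "top"; returns (picture, depth): 384x512x3 uint8, red, green, blue; 384x512 float32, m along the optical axis (not along the pixel's ray), 0 where there is no reading.
- vision.camera_info(name): a dict with "camera_matrix" (3x3 intrinsics, pixels), "distortion" ([k1, k2, p1, p2, k3] as OpenCV has them; the pictures are not rectified), "R" (3x3) and "t" (3): a world point X has camera coordinates R X + t. Camera axes: x right, y down, z forward; pixel columns grow to the right and rows downward; lengths in m; the calibration is good to about 2 mm. A picture is of the moment at which its call begins. camera_info takes no time and is no camera call.
- manip.sign_off(): hands the job in; it is judged then, once.
The state is a dict: "t": time; "joint_positions": joint angles; "joint_vel": joint speeds; "effort": joint torques, N m; "tcp_pos": TCP position; "tool_rot": TCP orientation; "wrist_force": force on the tool from outside, world axes, zero at the start; "moment": the same for the moment, N m; "gripper_width": finger opening in m; "finger_force": force on a finger pad.
Only numpy, scipy, OpenCV 4.12 (cv2) and the standard library are available. Lean on these libraries where they do the work, as an engineer would, in place of code of your own. Each camera call takes 0.05 s, during which the arm holds its last target. There are 200 camera calls.

## Working session

There is one attempt and no reset: what is moved stays moved. The work goes in short steps, Python scripts to look and compute and a tool call to move; the robot and the scene stay as the last step left them, time stands still between calls to the robot, and variables do not carry over. Pictures are saved under pics/ and viewed, at most 10 in all, crops included, and the job is handed in when it is done.

Besides the shell and the picture viewer there is one more tool, called after "Request:" by a JSON object that holds its "method" and its "body", one argument or row to a line. servo_tool: Moves the arm, as the interface text tells. Its arguments: {"type":"object","properties":{"steps":{"type":"array"},"grip_force":{"type":"number"}},"required":["steps"]}

```bash
ls; mkdir -p pics; python3 - <<'E'
from workcell import manip, vision
import cv2
for n in("side","top"):
    p,d=vision.capture(n); cv2.imwrite(f"pics/{n}0.png",p[:,:,::-1]); 
    import numpy as np; np.save(f"pics/{n}0.npy",d)
    c=vision.camera_info(n); print(n,c)
print(manip.get_state())
E
```

```text
pics
side {'camera_matrix': array([[453.04534774,   0.        , 253.73909918],
       [  0.        , 453.04534774, 196.24152798],
       [  0.        ,   0.        ,   1.        ]]), 'distortion': array([-0.04619885,  0.        ,  0.        ,  0.        ,  0.        ]), 'R': array([[ 0.80864414, -0.58806781,  0.01645908],
       [-0.4391672 , -0.62203587, -0.64823109],
       [ 0.39144197,  0.51695999, -0.76126576]]), 't': array([-0.42916088,  0.28574314,  1.43005439])}
top {'camera_matrix': array([[456.5517255 ,   0.        , 261.21462342],
       [  0.        , 456.5517255 , 190.11613098],
       [  0.        ,   0.        ,   1.        ]]), 'distortion': array([0.01869119, 0.        , 0.        , 0.        , 0.        ]), 'R': array([[-0.01956927, -0.99977014,  0.00875889],
       [-0.98285534,  0.01763026, -0.1835335 ],
       [ 0.18333689, -0.01220034, -0.98297443]]), 't': array([0.00738827, 0.52191146, 1.17543921])}
{'t': 0.1, 'joint_positions': array([-8.30445104e+01,  1.79578730e+01,  8.58476268e+01, -1.54705010e-03,
        7.62623566e+01, -1.27990867e+01]), 'joint_vel': array([ 0.01057503, -0.21270384, -0.16523173, -0.01453108, -0.06718231,
        0.01115154]), 'effort': array([ 3.16029182e-03, -4.12897968e+01, -2.60140318e+01, -1.58653834e-04,
        3.01613989e-03, -1.88382387e-05]), 'tcp_pos': array([ 0.1774101 , -0.4939019 ,  0.24979103]), 'tool_rot': array([-1.79933497e+02, -1.35673927e-02,  1.97549367e+01]), 'wrist_force': array([-0.25010359,  0.57737219, -0.70036759]), 'moment': array([-0.04347555,  0.02366932, -0.01712745]), 'finger_force': 0.0, 'gripper_width': 0.08537549564946388}
```

View pics/side0.png

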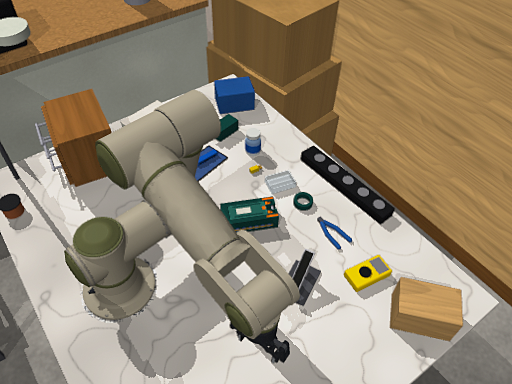

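View pics/top0.png

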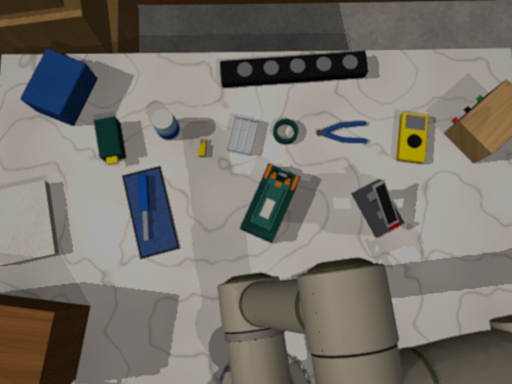

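The side view is partly blocked by the arm. The top view shows the mat and tool around (148,210), the case at (270,203) with its orange end up at (283,178), and the rest at (378,208) with the red stop near (395,226).

```bash
cat > h.py <<'E'
import cv2, numpy as np
from workcell import manip, vision
from scipy.spatial.transform import Rotation as Ro
def ray(n,px):
    c=vision.camera_info(n); K=np.array(c["camera_matrix"]); R=np.array(c["R"]); t=np.array(c["t"])
    u=cv2.undistortPoints(np.float64(px).reshape(-1,1,2),K,np.array(c["distortion"])).reshape(-1,2)
    d=np.c_[u,np.ones(len(u))]
    return -R.T@t, d@R      # d has unit depth along axis
def onplane(n,px,z):
    o,d=ray(n,px); s=(z-o[2])/d[:,2]; return o+s[:,None]*d
def cloud(n,D,mask):
    v,u=np.nonzero(mask&(D>0)); o,d=ray(n,np.c_[u,v]); return o+D[v,u][:,None]*d, np.c_[u,v]
def proj(n,X):
    c=vision.camera_info(n); return cv2.projectPoints(np.float64(X).reshape(-1,1,3),cv2.Rodrigues(np.array(c["R"]))[0],np.array(c["t"]),np.array(c["camera_matrix"]),np.array(c["distortion"]))[0].reshape(-1,2)
E
python3 - <<'E'
from h import *
im=cv2.imread("pics/top0.png"); D=np.load("pics/top0.npy")
a=cv2.resize(im[155:265,110:190],None,fx=5,fy=5,interpolation=2); b=cv2.resize(im[155:265,340:420],None,fx=5,fy=5,interpolation=2)
cv2.imwrite("pics/crop1.png",np.hstack([a,b]))
v,u=np.mgrid[:384,:512]; 
P,uv=cloud("top",D,np.ones(D.shape,bool)); Z=np.full(D.shape,np.nan); Z[uv[:,1],uv[:,0]]=P[:,2]*1000
print("bench",np.nanmedian(Z[255:265,180:230]))
print("mat",Z[175:250:15,130:175:5].round(1))
print("case",Z[160:245:6,240:305:5].round())
print("rest",Z[176:240:5,350:412:5].round())
s=cv2.imread("pics/side0.png"); cv2.imwrite("pics/crop2.png",cv2.resize(s[130:330,180:340],None,fx=3.5,fy=3,interpolation=2))
E
```

```text
bench -1.6020704551078513
mat [[ 4.   1.3 21.5 16.2  0.9  4.4 -0.7 -3.4 -3.5]
 [ 1.2  3.9 23.8 19.7  1.6  5.5  2.9  1.  -4.4]
 [-2.4  1.6 13.1 19.8  2.9 -0.1  4.3 -0.2 -2.9]
 [-6.1  6.1  2.2 19.   2.5  5.9  2.6  1.8 -0.9]
 [-6.4  0.9  6.1 13.2  4.6 -0.7  0.4 -2.4  0.7]]
case [[-5. -3. -4. -3. -5. -7. -1.  0. -9.  0.  1. -1.  1.]
 [-3.  0. -3.  2.  1. -4. 65. 62. -5. -2.  0. -2.  0.]
 [ 1. -5. -2.  0. -1. 55. 61. 44. 53. 45. 59. -2.  0.]
 [-0.  1. -1.  0.  0. 57. 57. 58.  6. 30. 42. 57. 62.]
 [-1. -2. -1.  3. 58. 61. 59. 57. 60. 65. 61. 60. -4.]
 [ 2. -2. -3.  4. 54. 60. 61. 60. 54. 60. 60. 25. -3.]
 [-5. -1. -4. 64. 62. nan 59. 61. 57. 61. 62. -5. -7.]
 [ 0. -0.  6. 60. 61. 60. 64. 58. 58. 57. 23.  2.  0.]
 [-1. -2. 62. 49. 61. 58. 62. 58. 56. 60. -3. -2. -6.]
 [-6.  1. 64. 61. 63. 61. 63. 60. 57. 29. -1. -3. -4.]
 [ 1. 61. 64. 62. 65. 58. 59. 48. 56.  0.  1. -3. -1.]
 [-5. 60. 56. 63. 54. 60. 60. 61. -2. -0. -5. -2. -4.]
 [-5. -2. 63. 61. 57. 57. 60. 59. -1. -4. -7.  1. -4.]
 [ 1. -3. -4. -2.  8. 59. 61. -2. -7. -2.  1. -2. -4.]
 [-3.  3. -0. -3.  5. -6.  1. -3. -1.  0. -1. -2. -1.]
[... 191 characters left out ...]
-0.   1.   1.  -1.]
 [  3.   2.   8.   5.   8. 111. 114. 103.  -2.  -0.  -2.  -2.  -1.]
 [ -7.   9.   9.  11.  36.  76. 103. 100.  -3.  -2.   1.  -0.   1.]
 [ -2.  -1.   8.   8.  11.   4.  92.  90.  91.   0.   0.  -2.  -4.]
 [ -6.  -2.  11.  10.   6.   9.  84.  88.  83.  -4.  -3.  -3.  -6.]
 [  2.  -1.  -1.   8.   9.   8.  49.  80.  79.  71.  -4.  -3.  -0.]
 [ -3.  -3.  -3.   8.   7.   1.  25.  73.  68.  68.  11.   0.  -3.]
 [ -5.   3.  -1.  -0.   8.   9.  12.  64.  64.  60.   7.  -5.  -3.]
 [ -4.  -4.  -2.  -2.   9.   7.   8.  11.  55.  60.  -4.   0.  -1.]
 [ -4.  -5.  -3.   4.  -3.  10.   9.   8.   0.  -4.  -5.  -5.  -7.]
 [ -6.  -2.  -3.  -5.   0.   3.  -1.  -1.  -1.   1.  -1.  -2.   0.]]
```

View pics/crop1.png

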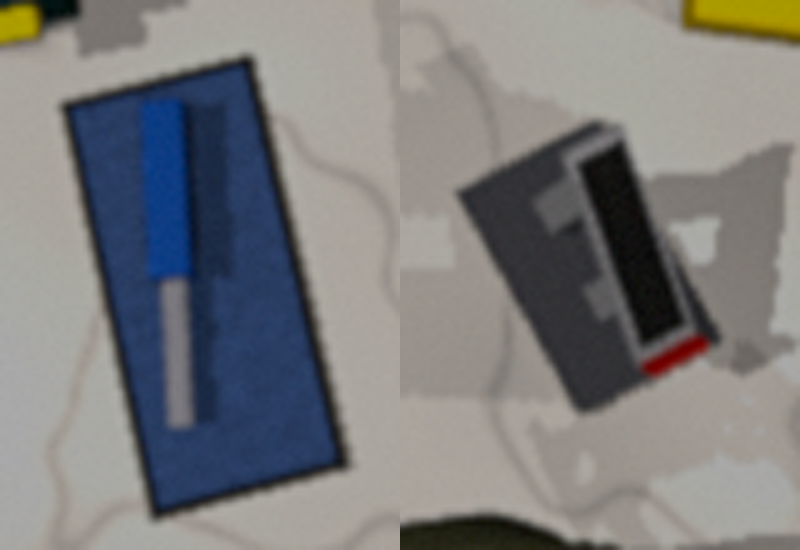

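The crop shows the tool handle at (135–148,175–211), with the blade running down to (146,241). The rail face is at (375–397,182–228) with the red stop at (395,226).

```bash
cat > meas.py <<'E'
from h import *
im=cv2.imread("pics/top0.png"); D=np.load("pics/top0.npy"); H=cv2.cvtColor(im,cv2.COLOR_BGR2HSV)
v,u=np.mgrid[:384,:512]
def box(a,b,c,d): return (u>=a)&(u<b)&(v>=c)&(v<d)
def big(m):
    n,l,s,_=cv2.connectedComponentsWithStats(m.astype(np.uint8)); return l==1+np.argmax(s[1:,4])
def rect(m,z,n="top"):
    q=onplane(n,np.c_[u[m],v[m]],z)[:,:2]*1000
    (c,wh,a)=cv2.minAreaRect(q.astype(np.float32)); print(" rect c",np.round(c,1),"wh",np.round(wh,1),"a",round(a,2)); 
    mu=q.mean(0); w,V=np.linalg.eigh(np.cov(q.T)); print(" mean",mu.round(1),"dir",np.degrees(np.arctan2(V[1,1],V[0,1])).round(2),"sd",np.sqrt(w).round(1)); return mu,q
o,_=ray("top",[[0,0]]);print("cam",o)
hd=big(box(125,165,165,225)&(H[...,1]>150)&(H[...,2]>140)); print("handle",hd.sum()); rect(hd,.0215)
P,_=cloud("top",D,hd); print(" z",np.median(P[:,2])*1000)
bl=big(box(130,165,200,250)&(H[...,1]<90)&(H[...,2]>90)); print("blade",bl.sum()); rect(bl,.0130)
P,_=cloud("top",D,bl); print(" z",np.median(P[:,2])*1000)
mt=big(box(110,190,155,265)&(H[...,1]>90)&(H[...,0]>100)); print("mat",mt.sum()); rect(mt,.0015)
case=big(box(232,310,155,250)&(H[...,1]>90)); print("case",case.sum()); rect(case,.0605)
P,uv=cloud("top",D,case); print(" z",np.median(P[:,2][P[:,2]>.05])*1000)
cov=big(box(232,310,155,250)&(H[...,1]>90)&(H[...,0]>60)&(H[...,0]<100)&(H[...,2]>85)); print("cover",cov.sum()); rect(cov,.0605)
og=box(232,310,155,250)&(H[...,1]>150)&(H[...,0]<25)&(H[...,2]>120); n,l,s,c=cv2.connectedComponentsWithStats(og.astype(np.uint8)); 
for i in range(1,n): print(" orange",s[i,4],c[i].round(1),(onplane("top",[c[i]],.0605)[0]*1000).round(1))
red=big(box(380,410,215,240)&(H[...,1]>120)&((H[...,0]<8)|(H[...,0]>172))); print("red",red.sum(),np.c_[u[red],v[red]].mean(0))
rail=box(372,405,178,228)&(D>0); P,uv=cloud("top",D,rail); k=P[:,2]>.045; P=P[k];uv=uv[k]
for _ in range(5):
    c=np.median(P,0); A=np.c_[P[:,:2],np.ones(len(P))]; x=np.linalg.lstsq(A,P[:,2],rcond=None)[0]; r=P[:,2]-A@x; g=abs(r)<.008; P=P[g];uv=uv[g]
nv=np.array([-x[0],-x[1],1]);nv/=np.linalg.norm(nv); print("rail",len(P),"tilt",np.degrees(np.arccos(nv[2])),"az",np.degrees(np.arctan2(x[1],x[0])),"mean",P.mean(0)*1000,"med rms",r.std())
m=np.zeros(D.shape,bool); m[uv[:,1],uv[:,0]]=1
dk=big(box(372,400,178,228)&(H[...,2]<45)); c=np.c_[u[dk],v[dk]]; print("dark",dk.sum())
def onpl(px):
    o,d=ray("top",px); s=(x[2]+x[0]*o[0]+x[1]*o[1]-o[2])/(d[:,2]-x[0]*d[:,0]-x[1]*d[:,1]); return (o+s[:,None]*d)*1000
q=onpl(c); mu=q.mean(0); w,V=np.linalg.eigh(np.cov(q.T)); print(" dark mean",mu.round(1),"dir",V[:,2].round(4),"az",np.degrees(np.arctan2(V[1,2],V[0,2])),"sd",np.sqrt(w))
print(" red on plane",onpl([np.c_[u[red],v[red]].mean(0)]))
E
python3 meas.py
```

```text
cam [0.29760667 0.01252589 1.25115022]Traceback (most recent call last):
  File "meas.py", line 12, in <module>
    hd=big(box(125,165,165,225)&(H[...,1]>150)&(H[...,2]>140)); print("handle",hd.sum()); rect(hd,.0215)
  File "meas.py", line 6, in big
    n,l,s,_=cv2.connectedComponentsWithStats(m.astype(np.uint8)); return l==1+np.argmax(s[1:,4])
                                                                              ~~~~~~~~~^^^^^^^^^
    return _wrapfunc(a, 'argmax', axis=axis, out=out, **kwds)
    return bound(*args, **kwds)
ValueError: attempt to get argmax of an empty sequence
```

View pics/crop2.png

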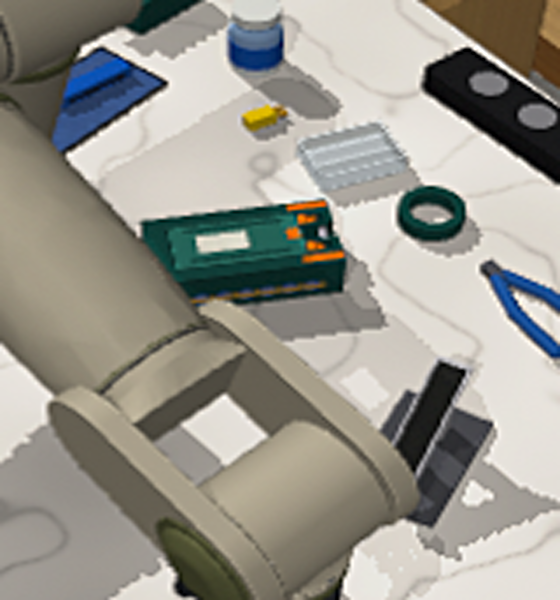

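The side crop shows the case with its notch and steel bar at side px (273,207). The rest is partly hidden behind the arm, and so is the tool. I'll lower the colour thresholds.

```bash
python3 - <<'E'
import cv2
H=cv2.cvtColor(cv2.imread("pics/top0.png"),cv2.COLOR_BGR2HSV)
for n,x,y in[("h",143,190),("bl",146,228),("mat",160,215),("matdk",152,200),("cover",280,200),("rim",254,225),("lbl",268,208),("or",278,172),("bench",200,250),("dark",388,205),("alu",378,200),("red",395,226)]: print(n,H[y,x])
E
sed -i 's/(H\[...,1\]>150)&(H\[...,2\]>140)); print("handle"/(H[...,1]>180)\&(H[...,2]>115)); print("handle"/' meas.py; python3 meas.py
```

```text
h [108 232 131]
bl [130  13 122]
mat [110 150 100]
matdk [111 144  71]
cover [ 84 158  55]
rim [ 85 185  44]
lbl [ 26  22 162]
or [88 92 47]
bench [ 18  20 150]
dark [ 0  0 17]
alu [135   5  98]
red [  0 242 115]
cam [0.29760667 0.01252589 1.25115022]
handle 248
 rect c [527.4 322. ] wh [95.  20.4] a 3.63
 mean [526.5 321.7] dir -175.54 sd [ 5.7 27.7]
 z 21.330110924581035
blade 166
 rect c [422.7 344.6] wh [98.5 18.7] a 1.96
 mean [407.8 347.1] dir -171.76 sd [ 4.6 25.2]
 z -1.5454428408493426
mat 2902
 rect c [477.6 304.1] wh [231.2 101.6] a 14.12
 mean [477.9 303. ] dir -165.25 sd [29.6 67.9]
case 2018
 rect c [488.3 -25.4] wh [ 89.6 189.4] a 65.33
 mean [484.4 -23.8] dir 155.52 sd [27.3 55.3]
 z 60.18073957873615Traceback (most recent call last):
  File "meas.py", line 19, in <module>
    cov=big(box(232,310,155,250)&(H[...,1]>90)&(H[...,0]>60)&(H[...,0]<100)&(H[...,2]>85)); print("cover",cov.sum()); rect(cov,.0605)
  File "meas.py", line 6, in big
    n,l,s,_=cv2.connectedComponentsWithStats(m.astype(np.uint8)); return l==1+np.argmax(s[1:,4])
                                                                              ~~~~~~~~~^^^^^^^^^
    return _wrapfunc(a, 'argmax', axis=axis, out=out, **kwds)
    return bound(*args, **kwds)
ValueError: attempt to get argmax of an empty sequence
```

```bash
sed -i 's/bl=big(box(130,165,200,250)&/bl=big(box(139,152,211,245)\&/; s/(H\[...,2\]>85)); print("cover"/(H[...,2]>50)); print("cover"/; s/(H\[...,2\]>120); n,l/(H[...,2]>75); n,l/; s/H\[...,2\]<45)); c=/H[...,2]<30)); c=/' meas.py; python3 meas.py|tail -32
python3 - <<'E'
import cv2
im=cv2.imread("pics/top0.png"); a=cv2.convertScaleAbs(im[155:250,230:315],alpha=1.8); cv2.imwrite("pics/crop3.png",cv2.resize(a,None,fx=6,fy=6,interpolation=2))
E
```

```text
cam [0.29760667 0.01252589 1.25115022]
handle 248
 rect c [527.4 322. ] wh [95.  20.4] a 3.63
 mean [526.5 321.7] dir -175.54 sd [ 5.7 27.7]
 z 21.330110924581035
blade 158
 rect c [437.  314.6] wh [80.1 14.1] a 4.51
 mean [436.9 314.7] dir -175.16 sd [ 4.1 23.5]
 z 12.397310156990526
mat 2902
 rect c [477.6 304.1] wh [231.2 101.6] a 14.12
 mean [477.9 303. ] dir -165.25 sd [29.6 67.9]
case 2018
 rect c [488.3 -25.4] wh [ 89.6 189.4] a 65.33
 mean [484.4 -23.8] dir 155.52 sd [27.3 55.3]
 z 60.18073957873615
cover 850
 rect c [484.2 -22.5] wh [ 62.  132.4] a 65.14
 mean [483.6 -22.5] dir 155.56 sd [19.8 39.7]
 orange 51 [267.5 171.3] [570.5 -20.1  60.5]
 orange 29 [273.3 175.2] [559.6 -35.2  60.5]
 orange 57 [294.2 182.6] [538.5 -90.5  60.5]
 orange 33 [287.3 181.2] [542.7 -72.3  60.5]
 orange 24 [277.7 184. ] [535.6 -46.3  60.5]
red 50 [395.   225.52]
rail 603 tilt 29.21918958685297 az 20.365563027541807 mean [ 470.3135604  -323.52373441   85.73483556] med rms 0.0025412678140422098
dark 312
 dark mean [ 473.5 -323.1   87.5] dir [-0.7896 -0.3736 -0.4868] az -154.6785621668312 sd [        nan  6.38622619 30.7558481 ]
 red on plane [[ 419.84633748 -352.65782984   53.60102052]]meas.py:31: RuntimeWarning: invalid value encountered in sqrt
  q=onpl(c); mu=q.mean(0); w,V=np.linalg.eigh(np.cov(q.T)); print(" dark mean",mu.round(1),"dir",V[:,2].round(4),"az",np.degrees(np.arctan2(V[1,2],V[0,2])),"sd",np.sqrt(w))
```

View pics/crop3.png

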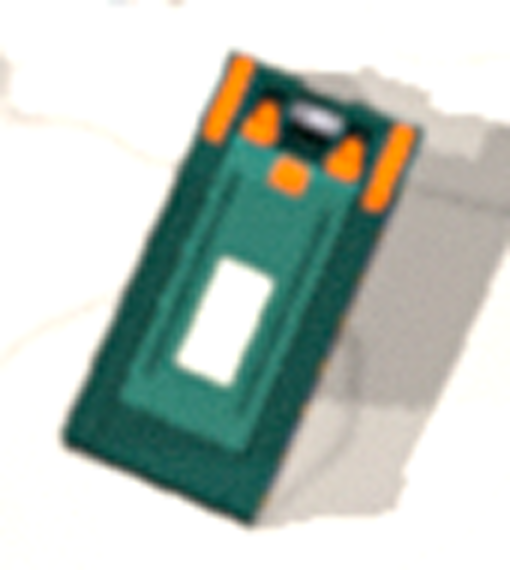

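The top view is now clear: the notch is at px ~(283,175), the clips at (273,175) and (287,181), and the orange mark at (278,184). Fits agree, giving case yaw ≈ −24.6° and tool blade azimuth ≈ −175.5°. Next is a planner that prints the move rows.

```bash
cat > plan.py <<'E'
from h import *
C0=np.array([484.,-23.,0]); CY=np.radians(-24.6); ex=np.array([np.cos(CY),np.sin(CY),0]); ey=np.array([-ex[1],ex[0],0]); ez=np.array([0,0,1.])
def down(yaw): return Ro.from_euler("xyz",[180,0,yaw],degrees=True).as_matrix()
def case(x,y,z): return C0+ex*x+ey*y+ez*z
OFF=np.array([-130.,0,10.5])   # tip in gripper frame
def Rpry(th):
    c,s=np.cos(np.radians(th)),np.sin(np.radians(th)); X=c*ex+s*ez; Z=s*ex-c*ez; return np.c_[X,np.cross(Z,X),Z]
def pry(th,d,s):   # centre line d above bar axis, tip s beyond it
    t=np.radians(th); f=case(88-d*np.sin(t),0,50.5+d*np.cos(t)); R=Rpry(th); return f-s*R[:,0]-R@OFF,R
def now():
    s=manip.get_state(); return np.array(s["tcp_pos"])*1000, Ro.from_euler("xyz",s["tool_rot"],degrees=True).as_matrix()
def go(wps,start=None):   # wps: (pos mm, R, rows, grip)
    p,R=start or now(); out=[]
    for P,Q,n,g in wps:
        P0,R0=p.copy(),R.copy(); rv=Ro.from_matrix(R0.T@Q).as_rotvec()
        for i in range(1,n+1):
            Pt=P0+(P-P0)*i/n; Rt=R0@Ro.from_rotvec(rv*i/n).as_matrix()
            sh=(R.T@(Pt-p)).round(1)+0; r=Ro.from_matrix(R.T@Rt).as_rotvec().round(3)+0
            p=p+R@sh; R=R@Ro.from_rotvec(r).as_matrix(); out.append([*map(float,sh),*map(float,r),g])
    for i in range(0,len(out),5): print("[["+",\n".join(str(r) for r in out[i:i+5])+"]]")
    m=np.abs(np.array(out)); print("max",m[:,:3].max(),m[:,3:6].max(), "n",len(out)); return p,R
E
python3 - <<'E'
from plan import *
for n,px in[("jar",(163,115)),("tape",(285,131)),("cut",(317,132)),("spare",(110,140)),("cellbox",(245,135))]:
    w=onplane("top",[px],.03)[0]*1000; r=w-C0; print(n,w.round(),"case",(r@ex).round(),(r@ey).round())
T=np.array([526.8,321.8,0])
go([(T+[0,0,110],down(4.5),17,1.0),(T+[0,0,23.5],down(4.5),3,1.0)])
E
```

```text
jar [744. 268.  30.] case 115.0 373.0
tape [692. -72.  30.] case 209.0 42.0
cut [ 687. -161.   30.] case 243.0 -41.0
spare [674. 412.  30.] case -9.0 475.0
cellbox [682.  39.  30.] case 154.0 139.0
[[[35.6, -38.2, 8.3, 0.0, 0.0, 0.016, 1.0],
[34.9, -38.8, 8.3, 0.0, 0.0, 0.015, 1.0],
[34.4, -39.3, 8.2, 0.0, 0.0, 0.016, 1.0],
[33.7, -39.8, 8.3, 0.0, 0.0, 0.016, 1.0],
[33.1, -40.3, 8.3, 0.0, 0.0, 0.015, 1.0]]]
[[[32.4, -40.9, 8.3, 0.0, 0.0, 0.016, 1.0],
[31.9, -41.4, 8.2, 0.0, 0.0, 0.016, 1.0],
[31.1, -41.9, 8.3, -0.001, 0.0, 0.015, 1.0],
[30.5, -42.3, 8.2, 0.0, 0.0, 0.016, 1.0],
[29.9, -42.8, 8.3, 0.0, 0.0, 0.016, 1.0]]]
[[[29.1, -43.3, 8.2, 0.0, 0.0, 0.015, 1.0],
[28.5, -43.8, 8.2, 0.0, 0.0, 0.016, 1.0],
[27.8, -44.1, 8.3, 0.0, 0.0, 0.016, 1.0],
[27.1, -44.7, 8.2, 0.0, 0.0, 0.015, 1.0],
[26.4, -45.0, 8.2, 0.0, 0.0, 0.016, 1.0]]]
[[[25.7, -45.4, 8.3, 0.0, 0.0, 0.016, 1.0],
[24.9, -45.9, 8.2, 0.0, 0.0, 0.015, 1.0],
[0.0, 0.0, 28.8, 0.0, 0.0, 0.0, 1.0],
[0.0, 0.0, 28.9, 0.0, 0.0, 0.0, 1.0],
[0.0, 0.0, 28.8, 0.0, 0.0, 0.0, 1.0]]]
max 45.9 0.016 n 20
```

Request:
{"method": "servo_tool", "body": {
  "steps": [
    [[35.6,-38.2,8.3,0,0,0.016,1],[34.9,-38.8,8.3,0,0,0.015,1],[34.4,-39.3,8.2,0,0,0.016,1],[33.7,-39.8,8.3,0,0,0.016,1],[33.1,-40.3,8.3,0,0,0.015,1]]
  ]
}}

```text
t: 0.72
tcp_pos: [0.2805, -0.2526, 0.2085]
tool_rot: [-180.0, -0.0, 15.2]
wrist_force: [0.7, 0.4, 1.0]
gripper_width: 0.0858
finger_force: 0.0
```

Request:
{"method": "servo_tool", "body": {
  "steps": [
    [[32.4,-40.9,8.3,0,0,0.016,1],[31.9,-41.4,8.2,0,0,0.016,1],[31.1,-41.9,8.3,0,0,0.015,1],[30.5,-42.3,8.2,0,0,0.016,1],[29.9,-42.8,8.3,0,0,0.016,1]]
  ]
}}

```text
t: 1.35
tcp_pos: [0.3834, -0.0127, 0.1674]
tool_rot: [180.0, -0.0, 10.7]
wrist_force: [0.8, -0.4, 0.8]
gripper_width: 0.0854
finger_force: 0.0
```

Request:
{"method": "servo_tool", "body": {
  "steps": [
    [[29.1,-43.3,8.2,0,0,0.015,1],[28.5,-43.8,8.2,0,0,0.016,1],[27.8,-44.1,8.3,0,0,0.016,1],[27.1,-44.7,8.2,0,0,0.015,1],[26.4,-45.0,8.2,0,0,0.016,1]]
  ]
}}

```text
t: 1.98
tcp_pos: [0.4861, 0.2273, 0.1259]
tool_rot: [180.0, 0.0, 6.3]
wrist_force: [0.6, -1.1, 0.1]
gripper_width: 0.0854
finger_force: 0.0
```

Request:
{"method": "servo_tool", "body": {
  "steps": [
    [[25.7,-45.4,8.3,0,0,0.016,1],[24.9,-45.9,8.2,0,0,0.015,1],[0,0,0,0,0,0,1]]
  ]
}}

```text
t: 2.35
tcp_pos: [0.5265, 0.3238, 0.1082]
tool_rot: [180.0, 0.1, 4.7]
wrist_force: [0.1, -0.7, -0.5]
gripper_width: 0.0849
finger_force: 0.0
```

Request:
{"method": "servo_tool", "body": {
  "steps": [
    [[0,0,40,0,0,0,1],[0,0,30,0,0,0,1],[0,0,16.5,0,0,0,1],[0,0,0,0,0,0,1]]
  ]
}}

```text
t: 2.85
tcp_pos: [0.5265, 0.321, 0.0231]
tool_rot: [180.0, 0.1, 4.5]
wrist_force: [0.5, -0.4, -0.6]
gripper_width: 0.0856
finger_force: 0.0
```

Request:
{"method": "servo_tool", "body": {
  "steps": [
    [[0,0,0,0,0,0,0],[0,0,0,0,0,0,0],[0,0,0,0,0,0,0],[0,0,0,0,0,0,0],[0,0,0,0,0,0,0]]
  ],
  "grip_force": 100
}}

```text
t: 3.48
tcp_pos: [0.5272, 0.3217, 0.0244]
tool_rot: [-180.0, -0.1, 4.5]
wrist_force: [-2.2, 0.5, 5.6]
gripper_width: 0.0216
finger_force: 99.7
```

Request:
{"method": "servo_tool", "body": {
  "steps": [
    [[0,0,-20,0,0,0,0],[0,0,-50,0,0,0,0],[0,0,-55,0,0,0,0],[0,0,-35,0,0,0,0],[0,0,0,0,0,0,0]]
  ]
}}

```text
t: 4.1
tcp_pos: [0.5277, 0.322, 0.1874]
tool_rot: [-179.9, -0.4, 4.5]
wrist_force: [0.5, 0.0, -1.2]
gripper_width: 0.022
finger_force: 98.8
```

```bash
python3 - <<'E'
from plan import *
for n in("side","top"):
    p,d=vision.capture(n); cv2.imwrite(f"pics/{n}1.png",p[:,:,::-1]); np.save(f"pics/{n}1.npy",d)
s=cv2.imread("pics/side1.png"); t=cv2.imread("pics/top1.png")
cv2.imwrite("pics/v1.png",np.hstack([cv2.resize(s[60:310,150:350],None,fx=2,fy=2.4),cv2.resize(t[120:270,70:240],None,fx=2.3,fy=4)]))
p,R=now(); tip=p+R@OFF; print(p,tip, proj("side",[tip/1000]),proj("top",[tip/1000]),manip.get_state()["wrist_force"])
E
```

```text
[526.37802098 321.38992168 183.18005076] [396.77385105 311.14592349 172.7843961 ] [[172.98151656 141.91046538]] [[129.29998691 235.10983031]] [-0.51180013 -1.01831826 -1.53548   ]
```

View pics/v1.png

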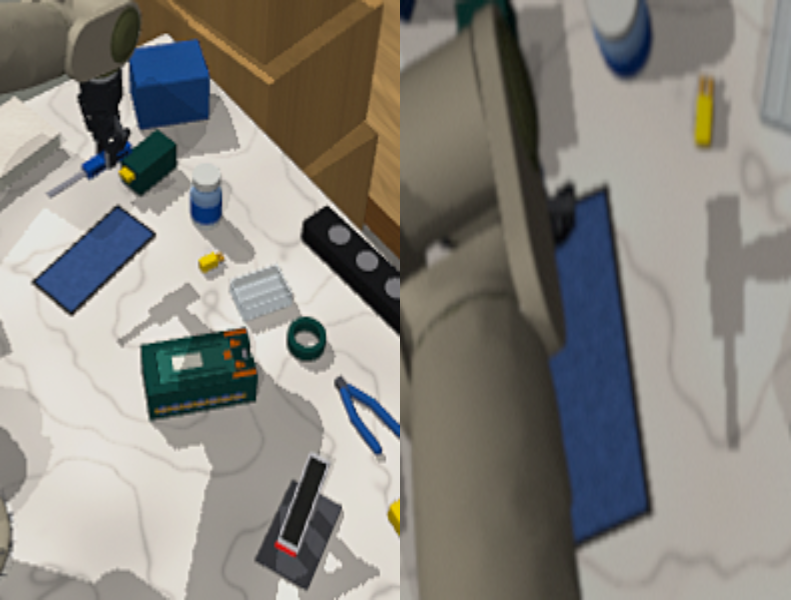

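The tool is held as planned: the tip is predicted at side px (173,142) and seen at about (173,140). The whole rest is now visible in the side view around (305,275), so I'll triangulate it and plan the insertion.

```bash
cat > tri.py <<'E'
from plan import *
def tri(a,b):
    o1,d1=ray("side",[a]);o2,d2=ray("top",[b]);d1=d1[0];d2=d2[0]
    s=np.linalg.lstsq(np.c_[d1,-d2],o2-o1,rcond=None)[0]; A=o1+s[0]*d1;B=o2+s[1]*d2; return (A+B)*500,np.linalg.norm(A-B)*1000
v,u=np.mgrid[:384,:512]
def cen(m,b):
    m=m&(u>=b[0])&(u<b[1])&(v>=b[2])&(v<b[3]); n,l,s,c=cv2.connectedComponentsWithStats(m.astype(np.uint8)); i=1+np.argmax(s[1:,4]); 
    q=np.c_[u[l==i],v[l==i]].astype(np.float32); return c[i],q
E
python3 - <<'E'
from tri import *
S=cv2.cvtColor(cv2.imread("pics/side1.png"),cv2.COLOR_BGR2HSV);T=cv2.cvtColor(cv2.imread("pics/top0.png"),cv2.COLOR_BGR2HSV)
def ends(q): # long axis ends mid
    r=cv2.minAreaRect(q); p=cv2.boxPoints(r); i=np.argsort(p[:,1]); return p[i[:2]].mean(0),p[i[2:]].mean(0),r[1]
a,qa=cen(S[...,2]<45,(270,330,240,310)); b,qb=cen(T[...,2]<30,(372,400,178,228)); print("dark",len(qa),len(qb),ends(qa),ends(qb)); print(tri(a,b))
for k in(0,1): print(" end",tri(ends(qa)[k],ends(qb)[k]))
red=lambda H:(H[...,1]>120)&((H[...,0]<8)|(H[...,0]>172))
a,_=cen(red(S),(270,330,270,310)); b,_=cen(red(T),(380,410,215,240)); print("red",a,b,tri(a,b))
lab=lambda H:(H[...,1]<60)
a,_=cen(lab(S)&(S[...,2]>110),(225,260,200,220)); b,_=cen(lab(T),(258,280,195,220)); print("label",a,b,tri(a,b))
w,R=pry(36,7.5,-35); print("pre",w,proj("top",[w/1000]))
p=go([(w+[0,0,70],R,11,0),(w,R,4,0)])
p=go([(pry(36,7.5,35)[0],R,8,0)],p)
E
```

```text
dark 289 312 (array([309.21655, 251.76291], dtype=float32), array([294.4124 , 285.07217], dtype=float32), (7.919700622558594, 36.450931549072266)) (array([379.706 , 185.8029], dtype=float32), array([392.11578, 221.25948], dtype=float32), (37.56555938720703, 8.447532653808594))
(array([ 474.32710287, -323.09859692,   88.40353335]), np.float64(1.5255339599797344))
 end (array([ 516.30915702, -302.56549156,  118.15123433]), np.float64(3.580341906143074))
 end (array([ 431.16035254, -343.87858167,   61.78578517]), np.float64(1.8447145598450743))
red [291.65517241 288.37931034] [395.   225.52] (array([ 418.04469964, -349.13589354,   63.8782726 ]), np.float64(1.6521502439306472))
label [242.78651685 210.20224719] [267.         208.09813084] (array([470.81811195, -16.48722769,  63.59741159]), np.float64(0.08281709449305755))
pre [ 675.76486881 -110.79681177  162.04687253] [[303.78128421 120.49079906]]
[[[10.4, 40.2, -4.4, -0.014, 0.056, 0.045, 0],
[12.5, 39.8, -3.3, -0.015, 0.056, 0.044, 0],
[14.3, 39.2, -1.9, -0.014, 0.056, 0.045, 0],
[16.2, 38.6, -0.5, -0.015, 0.056, 0.045, 0],
[17.9, 37.8, 1.1, -0.014, 0.056, 0.044, 0]]]
[[[19.4, 36.9, 2.5, -0.015, 0.056, 0.045, 0],
[20.8, 36.0, 4.3, -0.014, 0.056, 0.045, 0],
[22.2, 34.9, 6.0, -0.015, 0.056, 0.044, 0],
[23.3, 33.9, 7.7, -0.014, 0.055, 0.045, 0],
[24.3, 32.6, 9.6, -0.015, 0.056, 0.045, 0]]]
[[[25.1, 31.4, 11.4, -0.014, 0.056, 0.044, 0],
[-10.3, 0.0, 14.2, 0.0, 0.0, 0.0, 0],
[-10.2, 0.0, 14.1, 0.0, 0.0, 0.0, 0],
[-10.3, 0.0, 14.2, 0.0, 0.0, 0.0, 0],
[-10.3, 0.0, 14.1, 0.0, 0.0, 0.0, 0]]]
max 40.2 0.056 n 15
[[[-8.7, 0.0, 0.0, 0.0, 0.0, 0.0, 0],
[-8.8, 0.0, 0.0, 0.0, 0.0, 0.0, 0],
[-8.7, 0.0, 0.0, 0.0, 0.0, 0.0, 0],
[-8.8, 0.0, 0.0, 0.0, 0.0, 0.0, 0],
[-8.7, 0.0, 0.0, 0.0, 0.0, 0.0, 0]]]
[[[-8.8, 0.0, 0.0, 0.0, 0.0, 0.0, 0],
[-8.7, 0.0, 0.1, 0.0, 0.0, 0.0, 0],
[-8.8, 0.0, 0.0, 0.0, 0.0, 0.0, 0]]]
max 8.8 0.0 n 8
```

Request:
{"method": "servo_tool", "body": {
  "steps": [
    [[10.4,40.2,-4.4,-0.014,0.056,0.045,0],[12.5,39.8,-3.3,-0.015,0.056,0.044,0],[14.3,39.2,-1.9,-0.014,0.056,0.045,0],[16.2,38.6,-0.5,-0.015,0.056,0.045,0],[17.9,37.8,1.1,-0.014,0.056,0.044,0]]
  ]
}}

```text
t: 4.82
tcp_pos: [0.5943, 0.1237, 0.2041]
tool_rot: [177.6, -16.3, -8.1]
wrist_force: [-0.4, 0.3, -1.9]
gripper_width: 0.022
finger_force: 98.8
```

Request:
{"method": "servo_tool", "body": {
  "steps": [
    [[19.4,36.9,2.5,-0.015,0.056,0.045,0],[20.8,36.0,4.3,-0.014,0.056,0.045,0],[22.2,34.9,6.0,-0.015,0.056,0.044,0],[23.3,33.9,7.7,-0.014,0.055,0.045,0],[24.3,32.6,9.6,-0.015,0.056,0.045,0]]
  ]
}}

```text
t: 5.45
tcp_pos: [0.6622, -0.0726, 0.2261]
tool_rot: [179.1, -32.7, -21.7]
wrist_force: [0.4, 0.6, -1.9]
gripper_width: 0.0213
finger_force: 98.8
```

Request:
{"method": "servo_tool", "body": {
  "steps": [
    [[25.1,31.4,11.4,-0.014,0.056,0.044,0],[0,0,0,0,0,0,0],[0,0,0,0,0,0,0]]
  ]
}}

```text
t: 5.82
tcp_pos: [0.6755, -0.1101, 0.2308]
tool_rot: [-180.0, -35.8, -24.6]
wrist_force: [-0.3, 0.6, -0.6]
gripper_width: 0.0216
finger_force: 98.7
```

```bash
python3 - <<'E'
from plan import *
for n in("side","top"):
    p,d=vision.capture(n); cv2.imwrite(f"pics/{n}2.png",p[:,:,::-1]); np.save(f"pics/{n}2.npy",d)
s=cv2.imread("pics/side2.png"); t=cv2.imread("pics/top2.png")
cv2.imwrite("pics/v2.png",np.hstack([cv2.resize(s[90:260,200:350],None,fx=2.6,fy=3.5,interpolation=2),cv2.resize(t[80:250,230:340],None,fx=3.5,fy=3.5,interpolation=2)]))
p,R=now(); tip=p+R@OFF; print(p,R.round(3),tip,"case",(tip-C0)@ex,(tip-C0)@ey, proj("side",[tip/1000]),proj("top",[tip/1000]),manip.get_state()["joint_positions"])
w,R=pry(36,7.5,-35); p=go([(w,R,4,0)]); p=go([(pry(36,7.5,35)[0],R,8,0)],p)
E
```

```text
[ 675.84349241 -109.64290047  231.644366  ] [[ 0.737 -0.415  0.534]
 [-0.336 -0.91  -0.243]
 [ 0.587 -0.    -0.81 ]] [585.67635935 -68.49243582 146.86950313] case 111.3854445860564 0.9625500909130835 [[279.84265144 189.03181515]] [[287.54322069 157.29594552]] [-17.58454198  24.50371007  86.30544635  -7.29488846  33.67891338
 101.71255362]
[[[-10.1, 0.3, 14.1, 0.0, 0.0, 0.0, 0],
[-10.2, 0.3, 14.2, -0.001, 0.001, 0.001, 0],
[-10.1, 0.2, 14.1, 0.0, 0.0, 0.0, 0],
[-10.1, 0.3, 14.2, 0.0, 0.0, 0.0, 0]]]
max 14.2 0.001 n 4
[[[-8.8, 0.0, 0.0, 0.0, 0.0, 0.0, 0],
[-8.7, 0.0, 0.0, 0.0, 0.0, 0.0, 0],
[-8.8, 0.0, 0.0, 0.0, 0.0, 0.0, 0],
[-8.7, 0.0, 0.0, 0.0, 0.0, 0.0, 0],
[-8.8, 0.0, 0.0, 0.0, 0.0, 0.0, 0]]]
[[[-8.7, 0.0, 0.0, 0.0, 0.0, 0.0, 0],
[-8.8, 0.0, 0.0, 0.0, 0.0, 0.0, 0],
[-8.7, 0.0, 0.0, 0.0, 0.0, 0.0, 0]]]
max 8.8 0.0 n 8
```

View pics/v2.png

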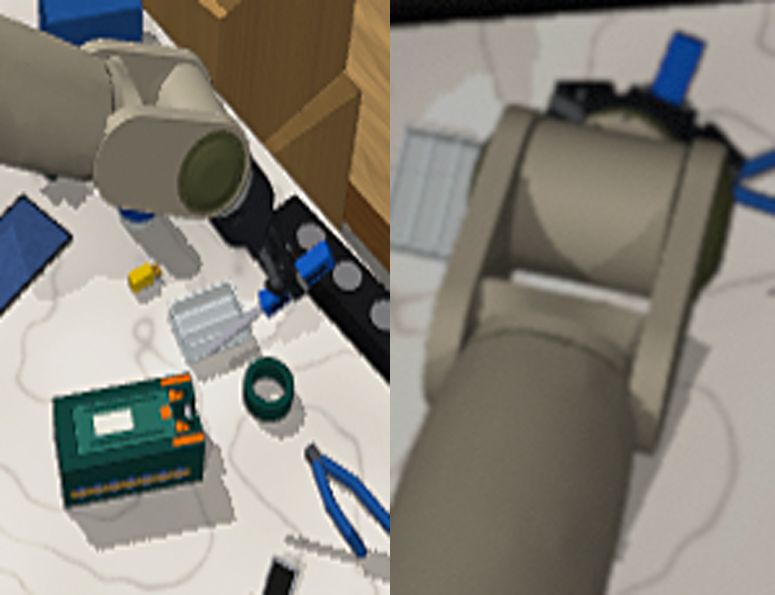

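The tip is seen at side px ~(279,191), within 2 px of the prediction and above the bench beyond the notch. Now lowering and inserting.

Request:
{"method": "servo_tool", "body": {
  "steps": [
    [[-10.2,0.1,14.1,0,0,0,0],[-10.2,0.1,14.2,0,0,0,0],[-10.2,0.1,14.1,0,0,0,0],[-10.2,0.1,14.2,0,0,0,0]]
  ]
}}

```text
t: 6.42
tcp_pos: [0.6761, -0.11, 0.1619]
tool_rot: [-180.0, -36.0, -24.5]
wrist_force: [0.0, 0.5, -1.1]
gripper_width: 0.0216
finger_force: 98.7
```

Request:
{"method": "servo_tool", "body": {
  "steps": [
    [[-8.8,0,0,0,0,0,0],[-8.8,0,0,0,0,0,0],[-8.8,0,0,0,0,0,0],[-8.6,0,0,0,0,0,0],[0,0,0,0,0,0,0]]
  ]
}}

```text
t: 7.05
tcp_pos: [0.65, -0.099, 0.1417]
tool_rot: [-180.0, -36.0, -24.6]
wrist_force: [-0.5, 0.1, -1.2]
gripper_width: 0.0219
finger_force: 98.7
```

```bash
python3 - <<'E'
from plan import *
for n in("side",):
    p,d=vision.capture(n); cv2.imwrite(f"pics/{n}3.png",p[:,:,::-1])
s=cv2.imread("pics/side3.png")
cv2.imwrite("pics/v3.png",cv2.resize(cv2.convertScaleAbs(s[150:250,210:340],alpha=1.3),None,fx=6,fy=6,interpolation=2))
p,R=now(); tip=p+R@OFF; print("case",(tip-C0)@ex,(tip-C0)@ey,tip[2], proj("side",[tip/1000]),manip.get_state()["wrist_force"])
for nm,X in[("bar",case(88,0,54.5)),("edge",case(65,0,62))]: print(nm,proj("side",[X/1000]))
w,R=pry(36,7.5,35); p=go([(w,R,4,0)])
E
```

```text
case 84.08940991824068 -0.04534026666781443 57.15775947640874 [[270.73052645 207.3580548 ]] [-0.27012765 -0.42864698 -1.40334952]
bar [[271.78707955 207.66677336]]
edge [[265.42042003 207.26098215]]
[[[-8.9, 0.0, 0.1, 0.0, 0.0, 0.0, 0],
[-9.0, 0.0, 0.0, 0.0, 0.0, 0.0, 0],
[-8.9, 0.0, 0.1, -0.001, 0.0, 0.0, 0],
[-8.9, -0.1, 0.0, 0.0, 0.0, 0.0, 0]]]
max 9.0 0.001 n 4
```

View pics/v3.png

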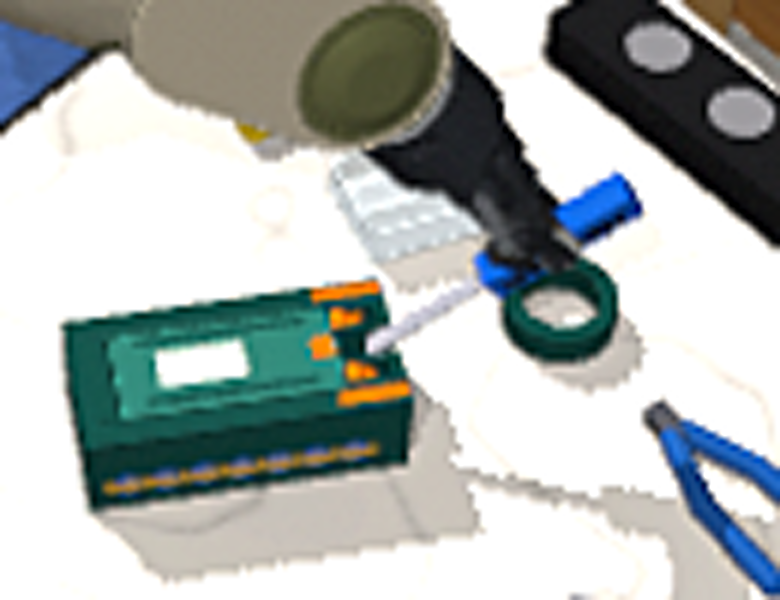

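The tip sits in the middle of the notch at side px (272,208), above the bar. I'll push it in.

Request:
{"method": "servo_tool", "body": {
  "steps": [
    [[-9,0,0,0,0,0,0],[-9,0,0,0,0,0,0],[-9,0,0,0,0,0,0],[-9,0,0,0,0,0,0],[-1,0,0,0,0,0,0]]
  ]
}}

```text
t: 7.72
tcp_pos: [0.6227, -0.0865, 0.1197]
tool_rot: [-180.0, -36.0, -24.6]
wrist_force: [-0.9, -0.2, -0.6]
gripper_width: 0.0218
finger_force: 98.7
```

```bash
python3 - <<'E'
from plan import *
p,R=now(); tip=p+R@OFF; print("case",(tip-C0)@ex,(tip-C0)@ey,tip[2], manip.get_state()["wrist_force"])
s=36
w=[(*pry(30,6,s),4,0),(*pry(24,5.5,s),4,0)]
st=go(w); st=go([(*pry(t,5.5,s),2,0) for t in(21,18,15,12,9)],st); st=go([(*pry(t,5.5,s),2,0) for t in(6,3,0,-3,-6)],st)
E
```

```text
case 53.50976431297954 -0.05386070019755351 34.83884189413885 [-0.87567775 -0.23171043 -0.62560142]
[[[0.6, 0.0, 2.9, 0.0, -0.026, 0.0, 0],
[0.6, 0.0, 2.8, 0.0, -0.026, 0.0, 0],
[0.8, 0.0, 2.8, 0.0, -0.026, 0.0, 0],
[0.8, 0.0, 2.8, -0.001, -0.026, 0.0, 0],
[0.3, 0.0, 2.6, 0.0, -0.026, 0.0, 0]]]
[[[0.3, 0.0, 2.6, 0.0, -0.026, 0.0, 0],
[0.4, 0.0, 2.6, 0.0, -0.027, 0.0, 0],
[0.5, 0.0, 2.6, 0.0, -0.026, 0.0, 0]]]
max 2.9 0.027 n 8
[[[0.4, 0.0, 2.5, 0.0, -0.026, 0.0, 0],
[0.4, 0.0, 2.4, 0.0, -0.026, 0.0, 0],
[0.4, 0.0, 2.5, 0.0, -0.026, 0.0, 0],
[0.4, 0.0, 2.4, 0.0, -0.026, 0.0, 0],
[0.3, 0.0, 2.5, 0.0, -0.026, 0.0, 0]]]
[[[0.4, 0.0, 2.5, 0.0, -0.027, 0.0, 0],
[0.4, 0.0, 2.5, 0.0, -0.026, 0.0, 0],
[0.4, 0.0, 2.4, 0.0, -0.026, 0.0, 0],
[0.4, 0.0, 2.5, 0.0, -0.026, 0.0, 0],
[0.4, 0.0, 2.4, 0.0, -0.026, 0.0, 0]]]
max 2.5 0.027 n 10
[[[0.3, 0.0, 2.5, 0.0, -0.026, 0.0, 0],
[0.5, 0.0, 2.5, 0.0, -0.027, 0.0, 0],
[0.3, 0.0, 2.5, 0.0, -0.026, 0.0, 0],
[0.4, 0.0, 2.4, 0.0, -0.026, 0.0, 0],
[0.4, 0.0, 2.5, 0.0, -0.026, 0.0, 0]]]
[[[0.4, 0.0, 2.4, 0.0, -0.027, 0.0, 0],
[0.4, 0.0, 2.5, 0.0, -0.026, 0.0, 0],
[0.4, -0.1, 2.5, 0.0, -0.026, 0.0, 0],
[0.3, 0.0, 2.5, 0.0, -0.026, 0.0, 0],
[0.4, 0.0, 2.4, 0.0, -0.026, 0.0, 0]]]
max 2.5 0.027 n 10
```

Request:
{"method": "servo_tool", "body": {
  "steps": [
    [[0.7,0,2.8,0,-0.026,0,0],[0.7,0,2.8,0,-0.026,0,0],[0.7,0,2.8,0,-0.026,0,0],[0.7,0,2.8,0,-0.026,0,0]]
  ]
}}

```text
t: 8.22
tcp_pos: [0.6312, -0.0905, 0.1124]
tool_rot: [-180.0, -30.0, -24.6]
wrist_force: [-0.1, -0.6, -1.8]
gripper_width: 0.0219
finger_force: 98.8
```

Request:
{"method": "servo_tool", "body": {
  "steps": [
    [[0.4,0,2.6,0,-0.026,0,0],[0.4,0,2.6,0,-0.026,0,0],[0.4,0,2.6,0,-0.026,0,0],[0.4,0,2.6,0,-0.026,0,0]]
  ]
}}

```text
t: 8.72
tcp_pos: [0.6367, -0.093, 0.1038]
tool_rot: [-180.0, -24.0, -24.6]
wrist_force: [-0.7, 0.2, 0.8]
gripper_width: 0.0217
finger_force: 99.0
```

Request:
{"method": "servo_tool", "body": {
  "steps": [
    [[0.4,0,2.5,0,-0.026,0,0],[0.4,0,2.4,0,-0.026,0,0],[0.4,0,2.5,0,-0.026,0,0],[0.4,0,2.4,0,-0.026,0,0]]
  ]
}}

```text
t: 9.22
tcp_pos: [0.6412, -0.095, 0.0952]
tool_rot: [-180.0, -18.0, -24.6]
wrist_force: [-4.1, 2.4, 0.2]
gripper_width: 0.0218
finger_force: 99.1
```

Request:
{"method": "servo_tool", "body": {
  "steps": [
    [[0.4,0,2.5,0,-0.026,0,0],[0.4,0,2.5,0,-0.026,0,0],[0.4,0,2.5,0,-0.026,0,0],[0.4,0,2.5,0,-0.026,0,0]]
  ]
}}

```text
t: 9.72
tcp_pos: [0.6452, -0.0968, 0.0861]
tool_rot: [-180.0, -12.1, -24.6]
wrist_force: [-3.8, 2.5, 0.8]
gripper_width: 0.0217
finger_force: 99.1
```

Request:
{"method": "servo_tool", "body": {
  "steps": [
    [[0.4,0,2.5,0,-0.026,0,0],[0.4,0,2.4,0,-0.026,0,0],[0.4,0,2.5,0,-0.026,0,0],[0.4,0,2.4,0,-0.026,0,0]]
  ]
}}

```text
t: 10.22
tcp_pos: [0.6484, -0.0983, 0.0769]
tool_rot: [-180.0, -6.1, -24.6]
wrist_force: [-3.7, 1.8, -0.1]
gripper_width: 0.0219
finger_force: 99.1
```

```bash
python3 - <<'E'
from plan import *
p,d=vision.capture("side"); cv2.imwrite("pics/side4.png",p[:,:,::-1]); p,R=now(); tip=p+R@OFF; st=manip.get_state(); print("tip case",(tip-C0)@ex,(tip-C0)@ey,tip[2],st["wrist_force"],st["moment"])
E
```

```text
tip case 53.00424486566163 -0.12547922725400795 52.403945584974835 [-2.44652133  1.8460206   0.48339995] [ 0.32208883  0.76786832 -0.01060284]
```

Request:
{"method": "servo_tool", "body": {
  "steps": [
    [[0.4,0,2.4,0,-0.026,0,0],[0.4,0,2.5,0,-0.026,0,0],[0.4,0,2.5,0,-0.026,0,0],[0.3,0,2.5,0,-0.026,0,0]]
  ]
}}

```text
t: 10.78
tcp_pos: [0.6505, -0.0993, 0.0672]
tool_rot: [-180.0, -0.2, -24.6]
wrist_force: [-0.3, -0.2, -0.3]
gripper_width: 0.0216
finger_force: 99.0
```

Request:
{"method": "servo_tool", "body": {
  "steps": [
    [[0.4,0,2.5,0,-0.026,0,0],[0.4,0,2.4,0,-0.026,0,0],[0.4,0,2.5,0,-0.026,0,0],[0.4,0,2.4,0,-0.026,0,0],[0,0,0,0,0,0,0]]
  ]
}}

```text
t: 11.4
tcp_pos: [0.6515, -0.0998, 0.057]
tool_rot: [-180.0, 5.7, -24.6]
wrist_force: [-0.8, 0.3, 0.8]
gripper_width: 0.0216
finger_force: 99.1
```

```bash
python3 - <<'E'
from plan import *
p,d=vision.capture("side"); cv2.imwrite("pics/side5.png",p[:,:,::-1]); p,R=now(); tip=p+R@OFF; st=manip.get_state(); print("tip case",(tip-C0)@ex,(tip-C0)@ey,tip[2],st["wrist_force"],st["moment"])
a=[cv2.resize(cv2.convertScaleAbs(cv2.imread(f"pics/side{k}.png")[180:250,215:300],alpha=1.4),None,fx=4.6,fy=6,interpolation=2) for k in(3,5)]
cv2.imwrite("pics/v5.png",np.hstack(a))
E
```

```text
tip case 53.85848944643671 -0.15118813126645136 59.73579865173026 [-0.20120187 -0.44095151  0.76528924] [0.08029777 0.23957226 0.03691218]
```

View pics/v5.png

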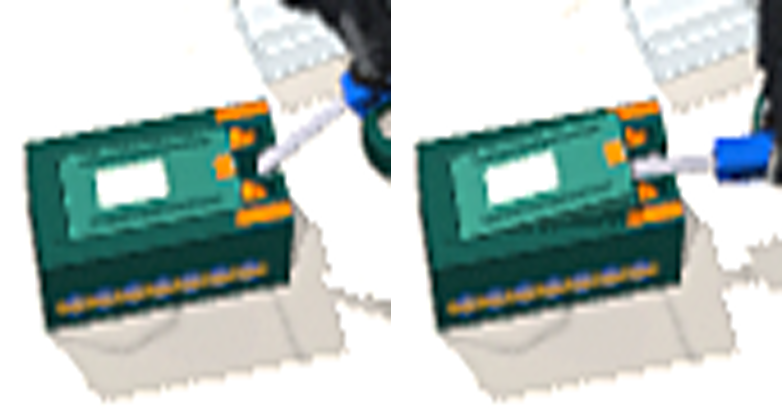

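The cover's edge is up (right half: orange mark raised at about (262,206)), with the blade under it and the clips visible. The force dropped, so it has snapped. I'll lower the blade a little and withdraw it.

```bash
python3 - <<'E'
from plan import *
st=go([(*pry(6,6.5,36),5,0)]); st=go([(*pry(6,6.5,-40),5,0)],st)
p=pry(6,6.5,-40)[0]; T=np.array([526.8,321.8,0]); st=go([(p+[0,0,100],down(-24.6),3,0),(T+[0,0,150],down(4.5),12,0)],st)
st=go([(T+[0,0,26.5],down(4.5),5,0)],st)
E
```

```text
[[[-1.3, 0.0, -3.9, 0.0, 0.041, 0.0, 0],
[-1.1, 0.0, -3.9, 0.0, 0.041, 0.0, 0],
[-1.0, -0.1, -4.0, 0.0, 0.04, 0.0, 0],
[-0.8, 0.0, -4.0, 0.0, 0.041, 0.0, 0],
[-0.7, 0.0, -4.0, 0.0, 0.041, 0.0, 0]]]
max 4.0 0.041 n 5
[[[15.2, 0.0, 0.0, 0.0, 0.0, 0.0, 0],
[15.2, 0.0, 0.0, 0.0, 0.0, 0.0, 0],
[15.2, 0.0, 0.0, 0.0, 0.0, 0.0, 0],
[15.2, 0.0, 0.0, 0.0, 0.0, 0.0, 0],
[15.2, 0.0, -0.1, 0.0, 0.0, 0.0, 0]]]
max 15.2 0.0 n 5
[[[3.5, 0.0, -33.1, 0.0, -0.035, 0.0, 0],
[2.3, 0.0, -33.3, 0.0, -0.035, 0.0, 0],
[1.2, 0.0, -33.3, 0.0, -0.035, 0.0, 0],
[-30.0, -27.6, 3.0, 0.0, 0.0, -0.042, 0],
[-28.8, -28.9, 2.9, 0.0, 0.0, -0.043, 0]]]
[[[-27.5, -30.0, 3.0, 0.0, 0.0, -0.042, 0],
[-26.3, -31.2, 2.9, 0.0, 0.0, -0.042, 0],
[-24.9, -32.3, 3.0, 0.0, 0.0, -0.042, 0],
[-23.5, -33.3, 3.0, 0.0, 0.0, -0.043, 0],
[-22.1, -34.3, 2.9, 0.0, 0.0, -0.042, 0]]]
[[[-20.6, -35.1, 3.0, 0.0, 0.0, -0.042, 0],
[-19.1, -36.0, 2.9, 0.0, 0.0, -0.043, 0],
[-17.6, -36.8, 3.0, 0.0, 0.0, -0.042, 0],
[-16.0, -37.5, 3.0, -0.001, 0.0, -0.042, 0],
[-14.4, -38.2, 2.9, 0.0, 0.0, -0.043, 0]]]
max 38.2 0.043 n 15
[[[0.0, 0.0, 24.7, 0.0, 0.0, 0.0, 0],
[0.0, 0.0, 24.7, 0.0, 0.0, 0.0, 0],
[0.0, 0.0, 24.7, 0.0, 0.0, 0.0, 0],
[0.0, 0.0, 24.7, 0.0, 0.0, 0.0, 0],
[0.0, 0.0, 24.7, 0.0, 0.0, 0.0, 0]]]
max 24.7 0.0 n 5
```

Request:
{"method": "servo_tool", "body": {
  "steps": [
    [[-1.3,0,-3.9,0,0.041,0,0],[-1.1,0,-3.9,0,0.041,0,0],[-1,0,-4,0,0.041,0,0],[-0.8,0,-4,0,0.041,0,0],[-0.7,0,-4,0,0.041,0,0]]
  ]
}}

```text
t: 12.08
tcp_pos: [0.6473, -0.0978, 0.0775]
tool_rot: [-180.0, -6.2, -24.6]
wrist_force: [-0.1, -0.3, -1.1]
gripper_width: 0.0218
finger_force: 98.8
```

Request:
{"method": "servo_tool", "body": {
  "steps": [
    [[10,0,0,0,0,0,0],[13,0,0,0,0,0,0],[13,0,0,0,0,0,0],[13,0,0,0,0,0,0],[13,0,0,0,0,0,0]]
  ]
}}

```text
t: 12.7
tcp_pos: [0.7042, -0.1241, 0.0836]
tool_rot: [-180.0, -6.0, -24.6]
wrist_force: [-0.6, 0.3, -1.4]
gripper_width: 0.0213
finger_force: 98.8
```

Request:
{"method": "servo_tool", "body": {
  "steps": [
    [[3.5,0,-33,0,-0.035,0,0],[2.3,0,-33,0,-0.035,0,0],[1.2,0,-33,0,-0.035,0,0],[0,0,0,0,0,0,0]]
  ]
}}

```text
t: 13.2
tcp_pos: [0.7048, -0.1243, 0.1856]
tool_rot: [-179.9, -0.3, -24.6]
wrist_force: [0.6, 0.4, -1.7]
gripper_width: 0.0216
finger_force: 98.8
```

```bash
python3 - <<'E'
from plan import *
p,d=vision.capture("side"); cv2.imwrite("pics/side6.png",p[:,:,::-1])
T=np.array([526.8,321.8,0]); st=go([(T+[0,0,130],down(4.5),12,0),(T+[0,0,26],down(4.5),5,0)])
cv2.imwrite("pics/v6.png",cv2.resize(cv2.convertScaleAbs(cv2.imread("pics/side6.png")[180:250,215:300],alpha=1.4),None,fx=7,fy=7,interpolation=2))
E
```

```text
[[[-28.9, -27.6, 4.4, 0.0, 0.0, -0.042, 0],
[-27.7, -28.8, 4.4, 0.0, 0.0, -0.043, 0],
[-26.4, -30.0, 4.4, 0.0, -0.001, -0.042, 0],
[-25.2, -31.1, 4.4, 0.0, 0.0, -0.042, 0],
[-23.8, -32.1, 4.4, 0.0, 0.0, -0.043, 0]]]
[[[-22.4, -33.1, 4.4, 0.0, 0.0, -0.042, 0],
[-21.0, -34.0, 4.4, 0.0, 0.0, -0.042, 0],
[-19.6, -34.8, 4.5, 0.0, -0.001, -0.043, 0],
[-18.1, -35.7, 4.4, 0.0, 0.0, -0.042, 0],
[-16.5, -36.4, 4.4, 0.0, 0.0, -0.042, 0]]]
[[[-15.0, -37.0, 4.5, 0.0, 0.0, -0.042, 0],
[-13.4, -37.7, 4.4, 0.0, 0.0, -0.043, 0],
[0.0, 0.0, 20.8, 0.0, 0.0, 0.0, 0],
[0.0, 0.0, 20.8, 0.0, 0.0, 0.0, 0],
[0.0, 0.0, 20.8, 0.0, 0.0, 0.0, 0]]]
[[[0.0, 0.0, 20.8, 0.0, 0.0, 0.0, 0],
[0.0, 0.0, 20.8, 0.0, 0.0, 0.0, 0]]]
max 37.7 0.043 n 17
```

View pics/v6.png

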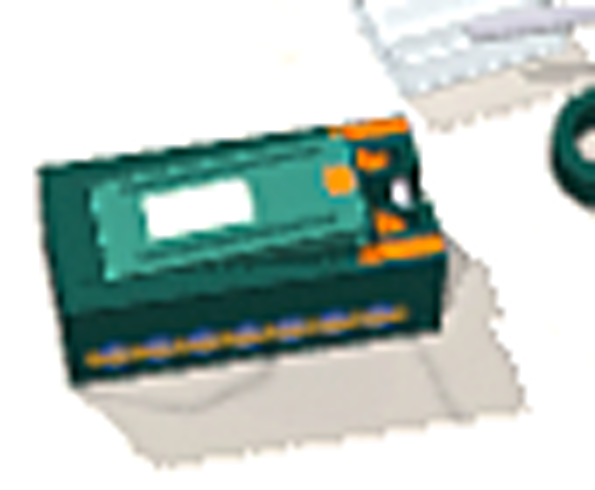

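The cover stays propped: its edge is raised and the gap along its near side shows (mark at side px ~(263,206)). That was my 10th picture, so from here I'll check by numbers only. Next I return the tool to the mat.

Request:
{"method": "servo_tool", "body": {
  "steps": [
    [[-28.9,-27.6,4.4,0,0,-0.042,0],[-27.7,-28.8,4.4,0,0,-0.043,0],[-26.4,-30,4.4,0,0,-0.042,0],[-25.2,-31.1,4.4,0,0,-0.042,0],[-23.8,-32.1,4.4,0,0,-0.043,0]]
  ]
}}

```text
t: 13.88
tcp_pos: [0.6283, 0.0634, 0.1591]
tool_rot: [-180.0, 0.1, -12.4]
wrist_force: [0.5, 0.7, -1.2]
gripper_width: 0.022
finger_force: 98.8
```

Request:
{"method": "servo_tool", "body": {
  "steps": [
    [[-22.4,-33.1,4.4,0,0,-0.042,0],[-21,-34,4.4,0,0,-0.042,0],[-19.6,-34.8,4.5,0,0,-0.043,0],[-18.1,-35.7,4.4,0,0,-0.042,0],[-16.5,-36.4,4.4,0,0,-0.042,0]]
  ]
}}

```text
t: 14.5
tcp_pos: [0.5544, 0.2489, 0.1371]
tool_rot: [180.0, 0.1, -0.3]
wrist_force: [-0.2, 1.6, -1.5]
gripper_width: 0.0217
finger_force: 98.8
```

Request:
{"method": "servo_tool", "body": {
  "steps": [
    [[-15,-37,4.5,0,0,-0.042,0],[-13.4,-37.7,4.4,0,0,-0.043,0],[0,0,30,0,0,0,0],[0,0,30,0,0,0,0],[0,0,25,0,0,0,0]]
  ]
}}

```text
t: 15.12
tcp_pos: [0.525, 0.3219, 0.0422]
tool_rot: [180.0, 0.1, 4.5]
wrist_force: [0.1, 0.5, -1.2]
gripper_width: 0.0219
finger_force: 98.8
```

Request:
{"method": "servo_tool", "body": {
  "steps": [
    [[0,0,10,0,0,0,0],[0,0,5,0,0,0,0],[0,0,0,0,0,0,0],[0,0,0,0,0,0,0]]
  ]
}}

```text
t: 15.62
tcp_pos: [0.5266, 0.3224, 0.0309]
tool_rot: [-180.0, -0.1, 4.5]
wrist_force: [-0.5, 0.4, -1.0]
gripper_width: 0.0219
finger_force: 98.8
```

Request:
{"method": "servo_tool", "body": {
  "steps": [
    [[0,0,3,0,0,0,0],[0,0,2,0,0,0,0],[0,0,0,0,0,0,0]]
  ]
}}

```text
t: 16.0
tcp_pos: [0.526, 0.3222, 0.0249]
tool_rot: [-180.0, -0.0, 4.5]
wrist_force: [1.4, 0.3, -1.1]
gripper_width: 0.0214
finger_force: 98.8
```

Request:
{"method": "servo_tool", "body": {
  "steps": [
    [[0,0,0.5,0,0,0,0],[0,0,0.5,0,0,0,0],[0,0,0,0,0,0,0]]
  ]
}}

```text
t: 16.38
tcp_pos: [0.5262, 0.3223, 0.0244]
tool_rot: [-180.0, -0.1, 4.5]
wrist_force: [-1.5, -0.7, 2.5]
gripper_width: 0.0215
finger_force: 99.4
```

Request:
{"method": "servo_tool", "body": {
  "steps": [
    [[0,0,0,0,0,0,1],[0,0,0,0,0,0,1],[0,0,0,0,0,0,1],[0,0,0,0,0,0,1],[0,0,-25,0,0,0,1]]
  ]
}}

```text
t: 17.0
tcp_pos: [0.5252, 0.3218, 0.0477]
tool_rot: [180.0, 0.2, 4.5]
wrist_force: [-0.7, 0.1, 1.7]
gripper_width: 0.0855
finger_force: 0.0
```

Request:
{"method": "servo_tool", "body": {
  "steps": [
    [[0,0,-45,0,0,0,1],[0,0,-50,0,0,0,1],[0,0,-40,0,0,0,1]]
  ]
}}

```text
t: 17.38
tcp_pos: [0.5262, 0.3223, 0.1863]
tool_rot: [-180.0, -0.1, 4.5]
wrist_force: [1.2, -0.7, -0.1]
gripper_width: 0.0856
finger_force: 0.0
```

```bash
cat > chk.py <<'E'
import sys; k=sys.argv[1]
from plan import *
for n in("side","top"):
    p,d=vision.capture(n); cv2.imwrite(f"pics/{n}{k}.png",p[:,:,::-1]); np.save(f"pics/{n}{k}.npy",d)
E
python3 chk.py 7; python3 - <<'E'
from tri import *
print(now()[0], manip.nose_length, [x for x in dir(manip) if x[0]!="_"])
# cover: side-view label & orange mark; handle check
S=cv2.cvtColor(cv2.imread("pics/side7.png"),cv2.COLOR_BGR2HSV); D=np.load("pics/side7.npy")
a,q=cen((S[...,1]<60)&(S[...,2]>110),(225,260,195,220)); P,_=cloud("side",D,np.isin(np.arange(384*512).reshape(384,512),(q[:,1]*512+q[:,0]).astype(int))); print("label",a,np.median(P,0)*1000)
og=(S[...,1]>150)&(S[...,0]<25)&(S[...,2]>75)&(u>225)&(u<290)&(v>190)&(v<225); n,l,s,c=cv2.connectedComponentsWithStats(og.astype(np.uint8))
for i in range(1,n): 
    P,_=cloud("side",D,l==i)
    if len(P): print("or",s[i,4],c[i].round(1),(np.median(P,0)*1000).round(1))
m=case(0,0,0); 
for x,z in((56,62),(56,72.5)): print("pred mark",x,z,proj("side",[case(x,0,z)/1000]))
hd=(S[...,1]>180)&(S[...,2]>100)&(S[...,0]>100)&(S[...,0]<120)&(u>165)&(u<230)&(v>130)&(v<200); print("handle px",hd.sum()); P,_=cloud("side",D,hd); print(np.median(P,0)*1000)
E
```

```text
[527.54189086 322.86361726 189.04157796] 0.019 ['Unreachable', 'get_state', 'nose_length', 'sign_off']
label [239.25870647 197.5920398 ] [520.24636702  82.96287225  -0.5300651 ]
or 18 [268.  197.9] [577.7 -21.6  61.5]
or 9 [267.3 202.3] [565.4 -33.2  57.7]
or 10 [262.9 205.2] [535.6 -45.6  73.9]
or 8 [270.1 211.4] [546.6 -70.7  58.6]
or 28 [271.6 215.2] [538.9 -89.8  61.9]
or 1 [272. 224.] [ 535.6 -100.1   25.8]
pred mark 56 62 [[262.88207613 207.63490633]]
pred mark 56 72.5 [[262.97917108 205.71716362]]
handle px 116
[528.11909689 320.76354613  21.85995695]
```

```bash
python3 - <<'E'
from plan import *
R=Rpry(5.5); a=5.3*np.pi/180
G=case(-65,0,48)+ex*117*np.cos(a)+ez*117*np.sin(a)   # underside pt at cover x 52
n=-R[:,2]; g=G+14*n; print("top pt",g,(g-C0)@ex)
W=G+14*n+4*n+0.3*ey; print(W)
st=go([(W+60*n,R,11,1.0)]); st=go([(W,R,4,1.0)],st)
E
```

```text
top pt [529.60541853 -43.87979081  72.74290551] 50.157949152313
[529.38171709 -43.447425    76.7244903 ]
[[[-3.0, 33.0, 4.7, -0.003, 0.008, 0.046, 1.0],
[-1.4, 33.0, 4.7, -0.002, 0.008, 0.046, 1.0],
[0.0, 33.1, 4.8, -0.003, 0.007, 0.046, 1.0],
[1.4, 33.0, 4.9, -0.003, 0.008, 0.047, 1.0],
[3.0, 32.9, 5.1, -0.002, 0.008, 0.046, 1.0]]]
[[[4.5, 32.8, 5.1, -0.003, 0.008, 0.046, 1.0],
[5.9, 32.4, 5.3, -0.003, 0.008, 0.046, 1.0],
[7.4, 32.2, 5.4, -0.002, 0.007, 0.046, 1.0],
[8.8, 31.8, 5.5, -0.003, 0.008, 0.046, 1.0],
[10.2, 31.3, 5.7, -0.003, 0.008, 0.047, 1.0]]]
[[[11.6, 30.8, 5.9, -0.002, 0.008, 0.046, 1.0]]]
max 33.1 0.047 n 11
[[[0.0, 0.0, 15.0, 0.0, 0.0, 0.0, 1.0],
[0.0, 0.0, 15.0, 0.0, 0.0, 0.0, 1.0],
[0.0, 0.0, 15.0, 0.0, 0.0, 0.0, 1.0],
[0.0, 0.0, 15.0, 0.0, 0.0, 0.0, 1.0]]]
max 15.0 0.0 n 4
```

Request:
{"method": "servo_tool", "body": {
  "steps": [
    [[-3,33,4.7,-0.003,0.008,0.046,1],[-1.4,33,4.7,-0.002,0.008,0.046,1],[0,33.1,4.8,-0.003,0.007,0.046,1],[1.4,33,4.9,-0.003,0.008,0.047,1],[3,32.9,5.1,-0.002,0.008,0.046,1]]
  ]
}}

```text
t: 18.1
tcp_pos: [0.5239, 0.1557, 0.1599]
tool_rot: [179.5, -2.3, -8.8]
wrist_force: [0.7, -0.4, 1.0]
gripper_width: 0.0855
finger_force: 0.0
```

Request:
{"method": "servo_tool", "body": {
  "steps": [
    [[4.5,32.8,5.1,-0.003,0.008,0.046,1],[5.9,32.4,5.3,-0.003,0.008,0.046,1],[7.4,32.2,5.4,-0.002,0.007,0.046,1],[8.8,31.8,5.5,-0.003,0.008,0.046,1],[10.2,31.3,5.7,-0.003,0.008,0.047,1]]
  ]
}}

```text
t: 18.73
tcp_pos: [0.5221, -0.0098, 0.1366]
tool_rot: [179.5, -4.7, -22.0]
wrist_force: [-0.1, -0.1, 0.3]
gripper_width: 0.0851
finger_force: 0.0
```

Request:
{"method": "servo_tool", "body": {
  "steps": [
    [[11.6,30.8,5.9,-0.002,0.008,0.046,1],[0,0,0,0,0,0,1],[0,0,0,0,0,0,1],[0,0,0,0,0,0,1]]
  ]
}}

```text
t: 19.23
tcp_pos: [0.5221, -0.041, 0.1326]
tool_rot: [179.7, -5.2, -24.5]
wrist_force: [0.5, 0.8, -0.4]
gripper_width: 0.0857
finger_force: 0.0
```

```bash
python3 - <<'E'
from plan import *
ps=[]
for i in range(4):
    p,R=now(); ps.append(p); vision.capture("side")
p=np.mean(ps,0); print(np.array(ps).round(1)); print("mean",p,"case",(p-C0)@ex,(p-C0)@ey,"want 529.4 -43.4 136.4",manip.get_state()["tool_rot"])
E
```

```text
[[522.1 -41.  132.6]
 [522.2 -41.1 132.7]
 [522.2 -41.2 132.7]
 [522.2 -41.3 132.7]]
mean [522.16820324 -41.16145679 132.66636392] case 42.264174224327476 -0.6243624238931709 want 529.4 -43.4 136.4 [179.66871129  -5.16531132 -24.5407466 ]
```

```bash
python3 - <<'E'
from plan import *
W=np.array([529.4,-43.4,76.7]); R=Rpry(5.5); n=-R[:,2]
st=go([(W+15*n,R,3,1.0)]); go([(W,R,2,1.0)],st)
E
```

```text
[[[0.8, -0.5, 13.8, 0.002, 0.002, 0.0, 1.0],
[0.7, -0.4, 13.8, 0.002, 0.002, 0.001, 1.0],
[0.7, -0.5, 13.8, 0.002, 0.002, 0.0, 1.0]]]
max 13.8 0.002 n 3
[[[0.0, 0.0, 7.5, 0.0, 0.0, 0.0, 1.0],
[0.0, 0.1, 7.5, 0.0, 0.0, 0.0, 1.0]]]
max 7.5 0.0 n 2
```

Request:
{"method": "servo_tool", "body": {
  "steps": [
    [[0.8,-0.5,13.8,0.002,0.002,0,1],[0.7,-0.4,13.8,0.002,0.002,0,1],[0.7,-0.5,13.8,0.002,0.002,0,1],[0,0,7.5,0,0,0,1],[0,0,7.5,0,0,0,1]]
  ]
}}

```text
t: 20.05
tcp_pos: [0.5295, -0.0439, 0.0762]
tool_rot: [-180.0, -5.5, -24.6]
wrist_force: [1.1, -0.3, -0.4]
gripper_width: 0.0857
finger_force: 0.0
```

Request:
{"method": "servo_tool", "body": {
  "steps": [
    [[0,0,0,0,0,0,0.78],[0,0,0,0,0,0,0.78],[0,0,0,0,0,0,0.78]]
  ],
  "grip_force": 25
}}

```text
t: 20.42
tcp_pos: [0.5296, -0.0439, 0.077]
tool_rot: [-180.0, -5.6, -24.6]
wrist_force: [-1.0, -0.2, -0.5]
gripper_width: 0.0666
finger_force: 0.0
```

Request:
{"method": "servo_tool", "body": {
  "steps": [
    [[0,0,0,0,0,0,0.6],[0,0,0,0,0,0,0.6],[0,0,0,0,0,0,0.6]]
  ]
}}

```text
t: 20.8
tcp_pos: [0.5296, -0.0437, 0.077]
tool_rot: [-180.0, -5.5, -24.6]
wrist_force: [-1.5, 2.9, 6.0]
gripper_width: 0.0597
finger_force: 29.2
```

Request:
{"method": "servo_tool", "body": {
  "steps": [
    [[0,0,0,0,0,0,0.5],[0,0,0,0,0,0,0.5],[0.3,0,-3,0,0,0,0.5],[0.5,0,-5,0,0,0,0.5]]
  ],
  "grip_force": 70
}}

```text
t: 21.3
tcp_pos: [0.5292, -0.0439, 0.0846]
tool_rot: [180.0, -5.5, -24.6]
wrist_force: [0.0, 0.4, -0.5]
gripper_width: 0.0581
finger_force: 74.9
```

Request:
{"method": "servo_tool", "body": {
  "steps": [
    [[0.5,0,-5,0,0,0,0.5],[0.5,0,-5,0,0,0,0.5],[1,0,-10,0,0,0,0.5],[0,0,0,0,0,0,0.5]]
  ]
}}

```text
t: 21.8
tcp_pos: [0.53, -0.044, 0.1058]
tool_rot: [-180.0, -5.6, -24.6]
wrist_force: [-0.6, 0.1, -1.0]
gripper_width: 0.0581
finger_force: 74.9
```

```bash
python3 chk.py 8; cat > cov.py <<'E'
import sys; k=sys.argv[1]; b=[int(x) for x in sys.argv[2:6]]
from tri import *
I=cv2.imread(f"pics/side{k}.png");S=cv2.cvtColor(I,cv2.COLOR_BGR2HSV); D=np.load(f"pics/side{k}.npy")
lab=(S[...,1]<70)&(S[...,2]>100)
g=(S[...,1]>80)&(S[...,0]>70)&(S[...,0]<100)&(S[...,2]>58)
c,q=cen(g,b); print("cover px",len(q),c.round(1),"bbox",q.min(0),q.max(0))
M=np.zeros(D.shape,bool); M[q[:,1].astype(int),q[:,0].astype(int)]=1
M=cv2.morphologyEx(M.astype(np.uint8),cv2.MORPH_CLOSE,np.ones((9,9)))>0
P,_=cloud("side",D,M); P=P*1000; c=np.median(P,0)
for _ in range(6):
    A=np.c_[P[:,:2],np.ones(len(P))]; x=np.linalg.lstsq(A,P[:,2],rcond=None)[0]; r=P[:,2]-A@x; P=P[abs(r)<6]
print("plane pts",len(P),"mean",P.mean(0).round(1),"slope deg",np.degrees(np.arctan(np.hypot(x[0],x[1]))).round(1),"uphill az",np.degrees(np.arctan2(x[1],x[0])).round(1))
w,V=np.linalg.eigh(np.cov(P[:,:2].T)); print("long az",(np.degrees(np.arctan2(V[1,1],V[0,1]))).round(1),"sd",np.sqrt(w).round(1))
og=(S[...,1]>150)&(S[...,0]<25)&(S[...,2]>75)&(u>=b[0])&(u<b[1])&(v>=b[2])&(v<b[3]); n,l,s,c=cv2.connectedComponentsWithStats(og.astype(np.uint8))
for i in range(1,n): 
    Q,_=cloud("side",D,l==i)
    if s[i,4]>5: print("or",s[i,4],c[i].round(1),(np.median(Q,0)*1000).round(1))
E
python3 cov.py 8 220 290 170 225; python3 -c "
from plan import *
s=manip.get_state();print(s['wrist_force'],s['moment'],s['gripper_width'],s['tcp_pos'])"
```

```text
cover px 534 [240.  208.5] bbox [221. 196.] [260. 224.]
plane pts 246 mean [472.5 -22.2  87.4] slope deg 18.6 uphill az -47.9
long az 144.8 sd [20.4 42.7]
or 8 [270.5 197.5] [585.3 -25.2  61.6]
or 12 [269.5 211.4] [545.  -71.5  60.3]
or 29 [271.7 215.3] [538.8 -89.6  61.6]
[-0.18838315 -0.19748798  1.0198432 ] [ 0.00539291  0.04170245 -0.00308152] 0.057668229207172565 [ 0.52949334 -0.04388756  0.10490408]
```

Request:
{"method": "servo_tool", "body": {
  "steps": [
    [[2,0,-20,0,0,0,0.5],[3,0,-30,0,0,0,0.5],[3,0,-30,0,0,0,0.5],[1,0,-10,0,0,0,0.5],[0,0,0,0,0,0,0.5]]
  ]
}}

```text
t: 22.52
tcp_pos: [0.5297, -0.044, 0.1949]
tool_rot: [-180.0, -5.5, -24.6]
wrist_force: [-0.5, 0.5, -1.6]
gripper_width: 0.058
finger_force: 75.0
```

```bash
python3 chk.py 9; python3 - <<'E'
from tri import *
p,Rg=now(); I=cv2.imread("pics/side9.png");S=cv2.cvtColor(I,cv2.COLOR_BGR2HSV); D=np.load("pics/side9.npy")
P,uv=cloud("side",D,(u>190)&(u<300)&(v>140)&(v<240)); P=P*1000
L=(P-p)@Rg   # gripper frame
s=S[uv[:,1],uv[:,0]]; k=(L[:,0]>-125)&(L[:,0]<-15)&(abs(L[:,1])<36)&(L[:,2]>-25)&(L[:,2]<45)&~((s[:,2]<35))
L=L[k]; print("n",len(L),"p",p)
g=abs(L[:,1])<26
for _ in range(6):
    A=np.c_[L[g][:,:2],np.ones(g.sum())]; x=np.linalg.lstsq(A,L[g][:,2],rcond=None)[0]; r=L[:,2]-np.c_[L[:,:2],np.ones(len(L))]@x; g=(abs(r)<5)&(abs(L[:,1])<26)
print("plane z = %.3f x + %.3f y + %.1f"%tuple(x),"n",g.sum(),"pitch",np.degrees(np.arctan(x[0])),"rms",r[g].std())
h=(abs(r)<6); print("x range",np.percentile(L[h][:,0],[1,5,50]),"y",np.percentile(L[h][:,1],[2,50,98]))
print(manip.get_state()["wrist_force"],manip.get_state()["gripper_width"])
E
```

```text
n 512 p [529.27761908 -43.90337319 193.91823188]
plane z = -0.013 x + -0.014 y + 3.5 n 368 pitch -0.7331753842996751 rms 2.1699579433498832
x range [-114.48146026 -110.54244949  -65.85503627] y [-28.59097058   3.11504601  32.18485523]
[ 0.13493787 -0.39693611 -1.75616066] 0.05758860432919166
```

```bash
python3 - <<'E'
from tri import *
S=cv2.cvtColor(cv2.imread("pics/side1.png"),cv2.COLOR_BGR2HSV);T=cv2.cvtColor(cv2.imread("pics/top0.png"),cv2.COLOR_BGR2HSV)
_,qs=cen(S[...,2]<45,(270,330,240,310)); _,qt=cen(T[...,2]<30,(372,400,178,228))
red=lambda H:(H[...,1]>120)&((H[...,0]<8)|(H[...,0]>172))
rs,_=cen(red(S),(270,330,270,310)); rt,_=cen(red(T),(380,410,215,240))
def cast(n,px,o0,nv):
    o,d=ray(n,px); s=((o0-o)@nv)/(d@nv); return o+s[:,None]*d
for zb in(0,-1.6):
  for n,q,r in(("side",qs,rs),("top",qt,rt)):
    A=25.5
    for _ in range(8):
        a=np.radians(A); nv=np.array([-.5*np.cos(a),-.5*np.sin(a),.8660254]); o0=np.array([.474,-.323,.090+zb/1000])
        P=cast(n,q,o0,nv)*1000; X=np.array([.866*np.cos(a),.866*np.sin(a),.5]); Y=np.array([-np.sin(a),np.cos(a),0])
        L=np.c_[(P-o0*1000)@X,(P-o0*1000)@Y]; (c,wh,_)=cv2.minAreaRect(L.astype(np.float32)); w,V=np.linalg.eigh(np.cov(L.T)); A+=np.degrees(np.arctan(V[1,1]/V[0,1]))*.8
    R=cast(n,[r],o0+nv*.012,nv)[0]*1000-o0*1000
    print(zb,n,"az",round(A,2),"dark c",L.mean(0).round(1),"rect",np.round(c,1),np.round(wh,1),"red top",(R@X).round(1),(R@Y).round(1))
E
```

```text
0 side az 25.74 dark c [-0. -1.] rect [ 0.5 -1. ] [ 24.1 110.9] red top -67.0 0.9
0 top az 25.79 dark c [-0.6  0.9] rect [-1.2  0.8] [106.9  22.6] red top -63.6 1.6
-1.6 side az 25.74 dark c [ 0.8 -0.8] rect [ 1.4 -0.8] [ 24.2 111. ] red top -66.2 1.1
-1.6 top az 25.79 dark c [-0.5  0.4] rect [-1.2  0.3] [107.1  22.6] red top -63.6 1.1
```

```bash
cat >> plan.py <<'E'
RA=np.radians(25.75); RX=np.array([np.cos(RA)*.866025,np.sin(RA)*.866025,.5]); RZ=np.array([-.5*np.cos(RA),-.5*np.sin(RA),.866025]); RO=np.array([474.5,-322.8,90])
RG=np.c_[RX,np.cross(-RZ,RX),-RZ]
def rail(x,z): return RO+RX*x+RZ*z-RG@np.array([-52.,0,18])
E
python3 - <<'E'
from plan import *
go([(rail(6,50),RG,10,0.5)])
E
```

```text
[[[7.5, 26.4, 2.3, 0.027, 0.04, -0.084, 0.5],
[5.1, 27.0, 1.9, 0.027, 0.04, -0.085, 0.5],
[2.8, 27.3, 1.2, 0.027, 0.04, -0.084, 0.5],
[0.4, 27.5, 0.6, 0.027, 0.041, -0.084, 0.5],
[-1.9, 27.5, -0.1, 0.027, 0.04, -0.085, 0.5]]]
[[[-4.1, 27.2, -1.1, 0.026, 0.04, -0.084, 0.5],
[-6.4, 26.7, -1.9, 0.027, 0.04, -0.084, 0.5],
[-8.5, 26.0, -3.0, 0.027, 0.04, -0.085, 0.5],
[-10.6, 25.1, -4.0, 0.027, 0.04, -0.084, 0.5],
[-12.4, 24.0, -5.2, 0.027, 0.041, -0.084, 0.5]]]
max 27.5 0.085 n 10
```

Request:
{"method": "servo_tool", "body": {
  "steps": [
    [[7.5,26.4,2.3,0.027,0.04,-0.084,0.5],[5.1,27,1.9,0.027,0.04,-0.085,0.5],[2.8,27.3,1.2,0.027,0.04,-0.084,0.5],[0.4,27.5,0.6,0.027,0.041,-0.084,0.5],[-1.9,27.5,-0.1,0.027,0.04,-0.085,0.5]]
  ]
}}

```text
t: 23.25
tcp_pos: [0.5091, -0.1805, 0.186]
tool_rot: [-177.1, -17.8, -0.1]
wrist_force: [-0.0, 0.9, -1.3]
gripper_width: 0.0579
finger_force: 75.0
```

Request:
{"method": "servo_tool", "body": {
  "steps": [
    [[-4.1,27.2,-1.1,0.026,0.04,-0.084,0.5],[-6.4,26.7,-1.9,0.027,0.04,-0.084,0.5],[-8.5,26,-3,0.027,0.04,-0.085,0.5],[-10.6,25.1,-4,0.027,0.04,-0.084,0.5],[-12.4,24,-5.2,0.027,0.041,-0.084,0.5]]
  ]
}}

```text
t: 23.88
tcp_pos: [0.4891, -0.3165, 0.178]
tool_rot: [180.0, -30.2, 25.9]
wrist_force: [0.7, 0.1, -0.7]
gripper_width: 0.0579
finger_force: 75.0
```

Request:
{"method": "servo_tool", "body": {
  "steps": [
    [[0,0,0,0,0,0,0.5],[0,0,0,0,0,0,0.5],[0,0,0,0,0,0,0.5]]
  ]
}}

```text
t: 24.25
tcp_pos: [0.4899, -0.3149, 0.1793]
tool_rot: [179.9, -30.1, 25.8]
wrist_force: [-0.5, 0.7, -0.7]
gripper_width: 0.0578
finger_force: 75.0
```

```bash
python3 chk.py 10; cat > rc.py <<'E'
import sys; k=sys.argv[1]
from tri import *
p,Rg=now(); s=manip.get_state(); 
def rl(q): return np.array([(q-RO)@RX,(q-RO)@np.cross(RZ,RX),(q-RO)@RZ])
print("cover origin in rail",rl(p+Rg@[-52,0,18]).round(1),"rot err",np.degrees(Ro.from_matrix(RG.T@Rg).as_rotvec()).round(2),s["wrist_force"].round(1),s["gripper_width"])
M=np.c_[RX,np.cross(RZ,RX),RZ]
for n in("side","top"):
    D=np.load(f"pics/{n}{k}.npy"); I=cv2.cvtColor(cv2.imread(f"pics/{n}{k}.png"),cv2.COLOR_BGR2HSV)
    green=(I[...,1]>70)&(I[...,0]>70)&(I[...,0]<100)
    P,uv=cloud(n,D,green); L=(P*1000-RO)@M; kk=(abs(L[:,0])<85)&(abs(L[:,1])<45)&(L[:,2]>-15)&(L[:,2]<85); L=L[kk]
    if len(L)<40: print(n,"few",len(L)); continue
    g=np.ones(len(L),bool)
    for _ in range(8):
        A=np.c_[L[:,:2],np.ones(len(L))]; x=np.linalg.lstsq(A[g],L[g,2],rcond=None)[0]; r=L[:,2]-A@x; g=abs(r)<5
    Q=L[g]; w,V=np.linalg.eigh(np.cov(Q[:,:2].T)); print(n,len(Q),"top z=%.3fx+%.3fy+%.1f"%tuple(x),"x",np.percentile(Q[:,0],[1,50,99]).round(1),"y",np.percentile(Q[:,1],[1,50,99]).round(1),"yaw",np.degrees(np.arctan(V[1,1]/V[0,1])).round(1))
E
python3 rc.py 10; python3 - <<'E'
from plan import *
st=go([(rail(6,10),RG,4,0.5)])
E
```

```text
cover origin in rail [ 7.7  0.1 50.8] rot err [-0.05  0.11 -0.07] [ 0.5  0.4 -1.1] 0.05805842829611634
side 362 top z=-0.009x+-0.009y+63.3 x [-54.9 -23.6  44. ] y [-30.  -14.7  28. ] yaw -19.5
top 334 top z=-0.003x+-0.017y+63.1 x [-53.1  46.4  71.6] y [-28.9  11.4  31.1] yaw -17.4
[[[-0.4, 0.0, 10.2, 0.0, 0.0, 0.0, 0.5],
[-0.5, 0.1, 10.2, 0.0, -0.001, 0.001, 0.5],
[-0.4, 0.0, 10.2, 0.001, 0.0, 0.0, 0.5],
[-0.4, 0.1, 10.3, 0.0, -0.001, 0.0, 0.5]]]
max 10.3 0.001 n 4
```

Request:
{"method": "servo_tool", "body": {
  "steps": [
    [[-0.4,0,10,0,0,0,0.5],[-0.4,0,10,0,0,0,0.5],[-0.4,0,10,0,0,0,0.5],[-0.4,0,10,0,0,0,0.5],[0,0,0,0,0,0,0.5]]
  ]
}}

```text
t: 24.98
tcp_pos: [0.5066, -0.3073, 0.1431]
tool_rot: [-180.0, -30.1, 25.8]
wrist_force: [0.0, 0.6, -0.6]
gripper_width: 0.0579
finger_force: 75.0
```

Request:
{"method": "servo_tool", "body": {
  "steps": [
    [[0,0,3,0,0,0,0.5],[0,0,3,0,0,0,0.5],[0,0,1,0,0,0,0.5],[0,0,0,0,0,0,0.5]]
  ]
}}

```text
t: 25.48
tcp_pos: [0.5097, -0.3063, 0.1379]
tool_rot: [179.9, -30.1, 25.8]
wrist_force: [0.2, -0.6, -1.3]
gripper_width: 0.058
finger_force: 75.0
```

```bash
python3 chk.py 11; python3 rc.py 11
```

```text
cover origin in rail [ 5.7 -0.6  4. ] rot err [-0.09  0.12 -0.04] [-0.1  0.3 -0.2] 0.05778416000971552
side 343 top z=0.011x+-0.002y+17.0 x [-57.1 -27.7  40. ] y [-31.2 -15.2  27.6] yaw -20.2
top 317 top z=0.010x+0.005y+16.2 x [-56.9  42.2  70. ] y [-29.7  10.9  30.4] yaw -16.9
```

Still about 3 mm above the rail. I'll lower in 1 mm steps until it touches.

Request:
{"method": "servo_tool", "body": {
  "steps": [
    [[0,0,1,0,0,0,0.5],[0,0,1,0,0,0,0.5],[0,0,0,0,0,0,0.5]]
  ]
}}

```text
t: 25.95
tcp_pos: [0.5106, -0.3058, 0.1361]
tool_rot: [179.9, -30.1, 25.8]
wrist_force: [0.2, 0.6, -0.3]
gripper_width: 0.0578
finger_force: 75.0
```

Request:
{"method": "servo_tool", "body": {
  "steps": [
    [[0,0,0.7,0,0,0,0.5],[0,0,0,0,0,0,0.5],[0,0,0,0,0,0,0.5]]
  ]
}}

```text
t: 26.32
tcp_pos: [0.5109, -0.3057, 0.1356]
tool_rot: [179.9, -30.1, 25.8]
wrist_force: [-0.5, -0.6, -1.5]
gripper_width: 0.0581
finger_force: 75.0
```

Request:
{"method": "servo_tool", "body": {
  "steps": [
    [[0,0,0.7,0,0,0,0.5],[0,0,0,0,0,0,0.5],[0,0,0,0,0,0,0.5]]
  ]
}}

```text
t: 26.7
tcp_pos: [0.5112, -0.3056, 0.135]
tool_rot: [179.9, -30.1, 25.8]
wrist_force: [0.3, 0.3, -0.9]
gripper_width: 0.058
finger_force: 75.0
```

Request:
{"method": "servo_tool", "body": {
  "steps": [
    [[0,0,0.7,0,0,0,0.5],[0,0,0,0,0,0,0.5],[0,0,0,0,0,0,0.5]]
  ]
}}

```text
t: 27.08
tcp_pos: [0.5116, -0.3054, 0.1344]
tool_rot: [179.9, -30.1, 25.8]
wrist_force: [-0.5, 0.1, -1.1]
gripper_width: 0.0577
finger_force: 75.0
```

Request:
{"method": "servo_tool", "body": {
  "steps": [
    [[0,0,0.7,0,0,0,0.5],[0,0,0,0,0,0,0.5],[0,0,0,0,0,0,0.5]]
  ]
}}

```text
t: 27.45
tcp_pos: [0.5118, -0.3054, 0.1342]
tool_rot: [179.9, -30.1, 25.8]
wrist_force: [-5.2, 0.4, 5.0]
gripper_width: 0.0583
finger_force: 75.8
```

Request:
{"method": "servo_tool", "body": {
  "steps": [
    [[0,0,0.6,0,0,0,0.5],[0,0,0,0,0,0,0.5],[0,0,0,0,0,0,0.5]]
  ]
}}

```text
t: 27.82
tcp_pos: [0.5118, -0.3054, 0.1341]
tool_rot: [179.9, -30.1, 25.8]
wrist_force: [-9.8, -0.2, 10.6]
gripper_width: 0.0578
finger_force: 76.7
```

Request:
{"method": "servo_tool", "body": {
  "steps": [
    [[0,0,-0.9,0,0,0,0.5],[-1,0,0,0,0,0,0.5],[-1,0,0,0,0,0,0.5],[-1,0,0,0,0,0,0.5],[0,0,0,0,0,0,0.5]]
  ]
}}

```text
t: 28.45
tcp_pos: [0.5095, -0.3066, 0.1327]
tool_rot: [179.9, -30.1, 25.8]
wrist_force: [-0.1, 0.6, 5.9]
gripper_width: 0.0583
finger_force: 75.7
```

Request:
{"method": "servo_tool", "body": {
  "steps": [
    [[-0.7,0,0,0,0,0,0.5],[-0.7,0,0,0,0,0,0.5],[0,0,0,0,0,0,0.5]]
  ]
}}

```text
t: 28.82
tcp_pos: [0.5084, -0.3071, 0.132]
tool_rot: [179.9, -30.1, 25.8]
wrist_force: [-0.7, -0.4, 5.6]
gripper_width: 0.058
finger_force: 75.7
```

Request:
{"method": "servo_tool", "body": {
  "steps": [
    [[-0.7,0,0,0,0,0,0.5],[0,0,0,0,0,0,0.5],[0,0,0,0,0,0,0.5]]
  ]
}}

```text
t: 29.2
tcp_pos: [0.5079, -0.3074, 0.1317]
tool_rot: [179.9, -30.1, 25.8]
wrist_force: [-1.0, 0.6, 5.8]
gripper_width: 0.0577
finger_force: 75.7
```

```bash
python3 rc.py 11 | head -1
```

```text
cover origin in rail [ 0.7 -0.7 -0.4] rot err [-0.1   0.14 -0.05] [-1.   0.6  5.8] 0.057685879611597164
```

Request:
{"method": "servo_tool", "body": {
  "steps": [
    [[-0.7,0,0,0,0,0,0.5],[-0.7,0,0,0,0,0,0.5],[0,0,0,0,0,0,0.5]]
  ]
}}

```text
t: 29.58
tcp_pos: [0.5072, -0.3077, 0.1313]
tool_rot: [179.9, -30.2, 25.8]
wrist_force: [3.7, 1.1, 5.9]
gripper_width: 0.0578
finger_force: 75.5
```

Request:
{"method": "servo_tool", "body": {
  "steps": [
    [[-0.7,0,0,0,0,0,0.5],[0,0,0,0,0,0,0.5],[0,0,0,0,0,0,0.5]]
  ]
}}

```text
t: 29.95
tcp_pos: [0.5072, -0.3077, 0.1313]
tool_rot: [179.8, -30.3, 25.8]
wrist_force: [4.9, 2.9, 7.6]
gripper_width: 0.0577
finger_force: 75.3
```

Request:
{"method": "servo_tool", "body": {
  "steps": [
    [[-0.7,0,0,0,0,0,0.5],[0,0,0,0,0,0,0.5],[0,0,0,0,0,0,0.5]]
  ]
}}

```text
t: 30.32
tcp_pos: [0.5071, -0.3076, 0.1312]
tool_rot: [179.8, -30.3, 25.8]
wrist_force: [8.8, 3.9, 7.7]
gripper_width: 0.0578
finger_force: 75.2
```

Request:
{"method": "servo_tool", "body": {
  "steps": [
    [[0.7,0,0,0,0,0,0.5],[0,0,0,0,0,0,0.5],[0,0,0,0,0,0,0.5]]
  ],
  "grip_force": 20
}}

```text
t: 30.7
tcp_pos: [0.5071, -0.3076, 0.1313]
tool_rot: [179.8, -30.3, 25.8]
wrist_force: [5.8, 3.9, 6.0]
gripper_width: 0.0579
finger_force: 75.4
```

Request:
{"method": "servo_tool", "body": {
  "steps": [
    [[0,0,0,0,0,0,0.72],[0,0,0,0,0,0,0.76],[0,0,0,0,0,0,0.8],[0,0,0,0,0,0,1],[0,0,0,0,0,0,1]]
  ]
}}

```text
t: 31.32
tcp_pos: [0.5061, -0.308, 0.1303]
tool_rot: [179.9, -30.1, 25.8]
wrist_force: [-0.9, -0.1, 0.7]
gripper_width: 0.0857
finger_force: 0.0
```

Request:
{"method": "servo_tool", "body": {
  "steps": [
    [[0,0,0,0,0,0,1],[0,0,-10,0,0,0,1],[0,0,-30,0,0,0,1],[0,0,-40,0,0,0,1],[0,0,-40,0,0,0,1]]
  ]
}}

```text
t: 31.95
tcp_pos: [0.451, -0.3343, 0.2359]
tool_rot: [179.9, -30.1, 25.8]
wrist_force: [0.3, -0.2, -0.3]
gripper_width: 0.0855
finger_force: 0.0
```

```bash
python3 - <<'E'
from plan import *
p,R=now(); print(p); go([(np.array([300,-60,300.]),down(20),12,1.0)])
E
```

```text
[ 450.96907511 -334.31514985  235.85720162]
[[[1.5, -26.0, -5.4, -0.002, -0.044, 0.008, 1.0],
[1.0, -26.1, -5.5, -0.002, -0.044, 0.008, 1.0],
[0.6, -26.0, -5.5, -0.002, -0.043, 0.009, 1.0],
[0.1, -26.1, -5.7, -0.002, -0.044, 0.008, 1.0],
[-0.3, -26.0, -5.6, -0.002, -0.044, 0.008, 1.0]]]
[[[-0.8, -26.0, -5.8, -0.002, -0.044, 0.008, 1.0],
[-1.2, -26.0, -5.7, -0.002, -0.043, 0.008, 1.0],
[-1.8, -25.9, -5.7, -0.002, -0.044, 0.009, 1.0],
[-2.1, -26.0, -5.7, -0.002, -0.044, 0.008, 1.0],
[-2.7, -25.9, -5.6, -0.002, -0.044, 0.008, 1.0]]]
[[[-3.1, -25.8, -5.5, -0.002, -0.043, 0.008, 1.0],
[-3.5, -25.9, -5.5, -0.002, -0.044, 0.008, 1.0]]]
max 26.1 0.044 n 12
```

Request:
{"method": "servo_tool", "body": {
  "steps": [
    [[1,-26,-5.5,0,-0.044,0.008,1],[1,-26,-5.5,0,-0.044,0.008,1],[0,-26,-5.5,0,-0.044,0.008,1],[0,-26,-5.5,0,-0.044,0.008,1],[0,-26,-5.5,0,-0.044,0.008,1]]
  ]
}}

```text
t: 32.58
tcp_pos: [0.3874, -0.2199, 0.2615]
tool_rot: [-179.2, -17.4, 23.4]
wrist_force: [-0.5, -0.9, 0.3]
gripper_width: 0.0851
finger_force: 0.0
```

Request:
{"method": "servo_tool", "body": {
  "steps": [
    [[-1,-26,-5.5,0,-0.044,0.008,1],[-1,-26,-5.5,0,-0.044,0.008,1],[-1,-26,-5.5,0,-0.044,0.008,1],[-2,-26,-5.5,0,-0.044,0.008,1],[0,0,0,0,0,0,1]]
  ]
}}

```text
t: 33.2
tcp_pos: [0.3382, -0.1283, 0.2838]
tool_rot: [-178.9, -7.4, 21.8]
wrist_force: [0.8, -0.8, -0.6]
gripper_width: 0.0852
finger_force: 0.0
```

```bash
python3 chk.py 12; python3 rc.py 12; python3 - <<'E'
from tri import *
T=cv2.cvtColor(cv2.imread("pics/top12.png"),cv2.COLOR_BGR2HSV)
g=(T[...,1]>70)&(T[...,0]>70)&(T[...,0]<100); c,q=cen(g,(350,420,160,250)); o,d=ray("top",q); o0=(RO+14*RZ)/1000; P=(o+(((o0-o)@RZ)/(d@RZ))[:,None]*d)*1000-RO
L=np.c_[P@RX,P@np.cross(RZ,RX)]; print("top-view cover rect (rail xy)",len(q),cv2.minAreaRect(L.astype(np.float32)))
og=(T[...,1]>150)&(T[...,0]<25)&(T[...,2]>75)&(u>350)&(u<420)&(v>160)&(v<250); print("mark px",og.sum(),np.c_[u[og],v[og]].mean(0) if og.any() else"", "proj of cover x+58:",proj("top",[(RO+57*RX+14*RZ)/1000]))
hd=(T[...,1]>180)&(T[...,2]>115)&(T[...,0]>100)&(u>115)&(u<175)&(v>160)&(v<225); P=onplane("top",np.c_[u[hd],v[hd]],.0215)*1000; print("handle",hd.sum(),P.mean(0))
D=np.load("pics/top12.npy"); P,_=cloud("top",D,hd); print("z",np.median(P[:,2])*1000)
a=cv2.cvtColor(cv2.imread("pics/top0.png"),cv2.COLOR_BGR2GRAY); 
df=cv2.absdiff(a,cv2.cvtColor(cv2.imread("pics/top12.png"),cv2.COLOR_BGR2GRAY))
for n,(x0,x1,y0,y1) in dict(jar=(145,185,95,140),cut=(315,370,115,148),tape=(270,300,116,146),meter=(395,430,108,166),spare=(90,128,112,166),box=(225,268,112,158),plug=(195,212,137,160)).items(): print(n,(df[y0:y1,x0:x1]>40).sum(),end=" ")
E
```

```text
cover origin in rail [  8.4 237.1 189.7] rot err [ -0.13 -22.52   4.08] [0.1 0.3 1.1] 0.08519598561929134
side 612 top z=0.005x+0.004y+12.7 x [-62.3   6.5  63.4] y [-31.4  -2.9  27.1] yaw 0.3
top 759 top z=0.006x+-0.000y+12.3 x [-63.5  12.   63.8] y [-28.2   5.4  29.7] yaw -0.8
top-view cover rect (rail xy) 843 ((4.876678466796875, 2.758607864379883), (61.78435134887695, 137.59434509277344), 89.80247497558594)
mark px 48 [391.1875 192.625 ] proj of cover x+58: [[382.14726366 185.60494204]]
handle 227 [529.52095652 322.34612441  21.5       ]
z 21.45564220844576
jar 0 cut 0 tape 0 meter 0 spare 0 box 0 plug 0
```

```bash
python3 -c "
from workcell import manip
print(manip.sign_off())"
```

```text
the job is handed in; nothing more can be done
None
```

The job is handed in (about 33 s on the robot clock): the cover was levered past both clips and now lies flat and straight on the rest, right way up against the red stop; the pry tool is flat on its mat, and the top view shows nothing else moved.

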